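Test a batch of relay modules in the clamp rig

ROBOT

A 6-joint arm with a two-finger parallel gripper is mounted at the origin on the work surface. World frame = base frame: x ahead of the robot, y to its left, z up, the work surface at z = 0. Lengths are in m, angles in degrees, forces in N, time in s.
With the tool pointing down it reaches from about 0.4 to 0.825 m from the base axis. Payload 7 kg.
Tool frame: the origin (TCP) lies on the centre line of the jaws, within the pads' length; the fingertips stand 22 mm ahead of it and the grasp point (between the pads) lies 3 mm ahead of it (ctrl.finger_overhang is the distance from the TCP to the fingertips, in m); z points along the fingers, y is the line along which they close (so a half turn about z gives the same grasp; the last joint's range is limited). The gripper opens to 88 mm and grips with 3 to 60 N. Pads are 19 mm wide; open, the fingers measure 130 mm over their backs; the gripper's body (78 mm by 193 mm) begins 47 mm behind the grasp point.
Start: joints at [82.512, 20.546, 0.682, 0, -70.136, -16.507], TCP at [0.275, 0.617, 0.249] pointing down, gripper open.
Joint ranges: [-176.03, 176.03], [-82.01, 121.73], [-58.28, 71.71], [-173.87, 95.51], [-174.79, -0.11], [-173.66, 173.66]. Speed limits (degrees/s): [136.94, 136.94, 172.46, 180, 180, 180].

INTERFACE

Orientations are given as [roll, pitch, yaw] about the fixed x, y, z axes, in that order (R = Rz(yaw) Ry(pitch) Rx(roll)).
In Python, from plant import ctrl gives the robot as it stands. The module is installed in compiled form; this text tells all that it offers.
- The arm moves only by the shell command python3 -m creep 'ROWS'. ROWS is JSON, a list of rows, each an object with "grip": the closure, from 0 (fully open) to 1 (shut); "delta_pos": the shift along the tool's x, y, z scaled (see below), a list of three; "rotation": the turn, a rotation vector about the tool's x, y, z scaled (see below), a list of three. A call has 1 to 5 rows; each row is the pose to reach, as a shift and turn from the pose commanded when the call began, along the tool's axes at that moment; what a row does not reach only later rows make up. The controller multiplies each number of a shift by 10 cm and each number of a turn by pi/2 rad. A row lasts 1/10 s, in which the tool goes at most 50 mm and 8.59 degrees, less where a joint would pass 70% of its speed; a pose out of reach is approached as far as the arm can. A call with a number of a shift or a turn outside -1 to 1 is refused whole. A call with a gripper value outside its range is refused whole. The fingers move at their own pace and stop on an object; the grip force is fixed at half the most. Time passes only in rows, so rows that repeat a pose let the fingers close. It gives the time, the measured TCP pose, the force, the opening and the grip force at its end, in the units of the state.
- ctrl.get_obs(): the state, without advancing time (a new reading comes with each control period).
- ctrl.snapshot(name): name is "scene" or "top" or "wrist"; returns a dict with "color" (400x640x3 uint8, red, green, blue), "intrinsics" (3x3 intrinsics, pixels), "R" (3x3) and "t" (3): a world point X has camera coordinates R X + t. Camera axes: x right, y down, z forward; pixel columns grow to the right and rows downward; lengths in m; the calibration is good to about 2 mm. The wrist camera is an equidistant fisheye: a pixel r from the principal point sees the ray r / f radians off the axis. A picture is of the moment at which its call begins. There is no depth.
- ctrl.close_job(): hands the job in; it is judged then, once.
The state is a dict: "clock": time; "joint_pos": joint angles; "qvel": joint speeds; "tau": joint torques, N m; "tool_pos": TCP position; "orientation": TCP orientation; "force": force on the tool from outside, world axes, zero at the start; "moment": the same for the moment, N m; "opening": finger opening in m; "gripper_force": force on a finger pad.
Only numpy, scipy, OpenCV 4.12 (cv2) and the standard library are available. Lean on these libraries where they do the work, as an engineer would, in place of code of your own. Each camera call takes 0.05 s, during which the arm holds its last target. There are 200 camera calls.

TASK

Put every relay module from the bench upright on its own contact pad of the test rig, lengthwise like the pad and centred on it, and swing the clamp fully shut over them. With the clamp shut, run the test on the key panel one key at a time, each pushed fully in and let spring back: the big key, then the three small keys beginning with the one farthest from the big key and working towards it, then the big key again; never press a key while the clamp is open, never two keys at once. Then swing the clamp wide open and leave it so, set all the modules upright side by side on the floor of the blue tote, and do not disturb the other things on the bench.

Things in the scene. Friction and masses are not known exactly. Their poses are not given: they have to be found in the camera images.
- module_a: one of up to three identical relay modules: black block 56 mm long (its x) x 40 mm wide (its y) x 32 mm high, 140 g, two rows of brass screws and a paper label on top; origin at the centre of its underside, z up; two or three are present
- module_b: one of up to three identical relay modules: black block 56 mm long (its x) x 40 mm wide (its y) x 32 mm high, 140 g, two rows of brass screws and a paper label on top; origin at the centre of its underside, z up; two or three are present
- module_c: one of up to three identical relay modules: black block 56 mm long (its x) x 40 mm wide (its y) x 32 mm high, 140 g, two rows of brass screws and a paper label on top; origin at the centre of its underside, z up; two or three are present
- rig: the fixed test rig: aluminium block, flat top 30 mm above the bench, three pads in a row along y, clamp hinged at its back (+x); origin on the bench; block x -75 to +105 mm, y -120 to +120 mm; a stop rail 5 mm high crosses it behind the pads, its front at x = +32 mm. The hinge line runs along rig y at rig x = +85 mm, 73 mm above the bench; the shut handle lies at rig x = -85 mm at the same height
- pad0 (a point): centre of the first (rig +y) contact pad, on the rig's top face: black rectangle 64 mm (rig x) x 48 mm (rig y) with brass strips; pads are 66 mm apart
- pad1 (a point): centre of the middle contact pad, on the rig's top face: black rectangle 64 mm (rig x) x 48 mm (rig y) with brass strips; pads are 66 mm apart
- pad2 (a point): centre of the last (rig -y) contact pad, on the rig's top face: black rectangle 64 mm (rig x) x 48 mm (rig y) with brass strips; pads are 66 mm apart
- clamp (a joint): angle of the hold-down clamp: 0 rad shut (frame level over the modules), 1.8 rad wide open (leaning back past upright); it stays where it is left (stiff hinge, about 2 to 3 N at the handle)
- clamp_handle (a point): middle of the clamp's handle: a black round bar 12 mm thick and 220 mm long along the rig's y, 170 mm from the hinge line; can be pinched from above. Steel side arms (at rig y = +-108 mm) join it to the hinge, and a steel hold-down bar 16 mm wide crosses them 90 mm from the hinge line
- start (a joint): the big key: 0 m released, 0.006 m fully pressed in, springs back by itself (about 5 N fully in)
- start_top (a point): middle of the top face of the big key (40 mm across), the +y end of the row of four white round keys on the fixed grey key panel, a box 100 x 210 mm and 32 mm high; the row runs along this point's y axis
- key1 (a joint): the small key nearest the big key: 0 m released, 0.006 m fully pressed in, springs back by itself (about 5 N fully in)
- key2 (a joint): the small key in the middle: 0 m released, 0.006 m fully pressed in, springs back by itself (about 5 N fully in)
- key3 (a joint): the small key farthest from the big key: 0 m released, 0.006 m fully pressed in, springs back by itself (about 5 N fully in)
- key1_top (a point): middle of the top face of the small key (22 mm across) nearest the big key; small keys are 47 mm apart
- key2_top (a point): middle of the top face of the small key (22 mm across) in the middle of the three; small keys are 47 mm apart
- key3_top (a point): middle of the top face of the small key (22 mm across) farthest from the big key; small keys are 47 mm apart
- tote: the shallow open blue tote for tested modules, fixed: 200 mm (its x) x 220 mm (its y), 60 mm high, 5 mm walls and floor; origin at the centre of its underside
- meter: bystander: yellow hand meter lying flat, 130 x 72 x 32 mm; origin under its centre
- tape: bystander: black tape roll 84 mm across, 24 mm high
- driver: bystander: screwdriver lying on the bench behind the key panel
- jar: bystander: white jar 56 mm across, 70 mm high
- spool: bystander: grey spool 68 mm across, 50 mm high, standing
- screwbin: bystander: open grey bin of screws 90 x 130 x 50 mm
There are look-alikes about, which are no part of the job. Leave any orange look-alike of the module_c alone.

How it is judged (in metres and radians):
On the way, in this order (a step that is already met when the one before it is completed fails the run):
1. every module upright on its own pad and the clamp shut over them (((horizontal distance between module_a and pad0 below 0.012 m and angle between the x axis of module_a and the x axis of rig, either way round below 0.2 rad and height (world z) of module_a between 0.026 and 0.035 m and angle between module_a's own z axis and vertical below 0.15 rad) or (horizontal distance between module_a and pad1 below 0.012 m and angle between the x axis of module_a and the x axis of rig, either way round below 0.2 rad and height (world z) of module_a between 0.026 and 0.035 m and angle between module_a's own z axis and vertical below 0.15 rad) or (horizontal distance between module_a and pad2 below 0.012 m and angle between the x axis of module_a and the x axis of rig, either way round below 0.2 rad and height (world z) of module_a between 0.026 and 0.035 m and angle between module_a's own z axis and vertical below 0.15 rad)) and ((horizontal distance between module_b and pad0 below 0.012 m and angle between the x axis of module_b and the x axis of rig, either way round below 0.2 rad and height (world z) of module_b between 0.026 and 0.035 m and angle between module_b's own z axis and vertical below 0.15 rad) or (horizontal distance between module_b and pad1 below 0.012 m and angle between the x axis of module_b and the x axis of rig, either way round below 0.2 rad and height (world z) of module_b between 0.026 and 0.035 m and angle between module_b's own z axis and vertical below 0.15 rad) or (horizontal distance between module_b and pad2 below 0.012 m and angle between the x axis of module_b and the x axis of rig, either way round below 0.2 rad and height (world z) of module_b between 0.026 and 0.035 m and angle between module_b's own z axis and vertical below 0.15 rad)) and ((horizontal distance between module_c and pad0 below 0.012 m and angle between the x axis of module_c and the x axis of rig, either way round below 0.2 rad and height (world z) of module_c between 0.026 and 0.035 m and angle between module_c's own z axis and vertical below 0.15 rad) or (horizontal distance between module_c and pad1 below 0.012 m and angle between the x axis of module_c and the x axis of rig, either way round below 0.2 rad and height (world z) of module_c between 0.026 and 0.035 m and angle between module_c's own z axis and vertical below 0.15 rad) or (horizontal distance between module_c and pad2 below 0.012 m and angle between the x axis of module_c and the x axis of rig, either way round below 0.2 rad and height (world z) of module_c between 0.026 and 0.035 m and angle between module_c's own z axis and vertical below 0.15 rad)) and value of joint clamp below 0.1 rad), for 0.2 s.
2. the big key pressed, clamp shut (value of joint clamp below 0.1 rad and value of joint start above 0.0045 m and value of joint each of key1, key2, key3 below 0.002 m), for 0.1 s.
3. the small key farthest from the big key pressed (value of joint clamp below 0.1 rad and value of joint key3 above 0.0045 m and value of joint each of start, key1, key2 below 0.002 m), for 0.1 s.
4. the middle small key pressed (value of joint clamp below 0.1 rad and value of joint key2 above 0.0045 m and value of joint each of start, key1, key3 below 0.002 m), for 0.1 s.
5. the small key nearest the big key pressed (value of joint clamp below 0.1 rad and value of joint key1 above 0.0045 m and value of joint each of start, key2, key3 below 0.002 m), for 0.1 s.
6. the big key pressed again (all of step 2), for 0.1 s.
At the end, for the whole second after the job is handed in: every module stands upright (within 0.15 rad) and at rest on the floor of the tote, none stacked; the clamp is left open past 1.35 rad; all keys are released (x of module_a in the frame of tote between -0.09 and 0.09 m and y of module_a in the frame of tote between -0.1 and 0.1 m and height (world z) of each of module_a, module_b, module_c below 0.015 m and angle between each of module_a, module_b, module_c's own z axis and vertical below 0.15 rad and linear speed of each of module_a, module_b, module_c below 0.02 m/s and x of module_b in the frame of tote between -0.09 and 0.09 m and y of module_b in the frame of tote between -0.1 and 0.1 m and x of module_c in the frame of tote between -0.09 and 0.09 m and y of module_c in the frame of tote between -0.1 and 0.1 m and value of joint clamp above 1.35 rad and value of joint each of start, key1, key2, key3 below 0.002 m); the robot touches nothing.
It fails at once if a key pressed while the clamp is open (value of joint clamp above 0.25 rad and value of joint any of start, key1, key2, key3 above 0.004 m).
It fails at once if two keys pressed at once (value of joint each of start, key1 above 0.004 m or value of joint each of start, key2 above 0.004 m or value of joint each of start, key3 above 0.004 m or value of joint each of key1, key2 above 0.004 m or value of joint each of key1, key3 above 0.004 m or value of joint each of key2, key3 above 0.004 m).
It fails at once if another thing on the bench moved more than 4 cm (distance of any of meter, tape, driver, jar, spool, screwbin from where it was at the start of the episode above 0.04 m).
Of module_a, module_b, module_c only 2 to 3 are there at a start; the rules pass over those that are not, and their reading is None.
At some moment in a run one of module_a, module_b, module_c may be knocked a few centimetres aside while the robot is not near it.
It also fails if it takes over 210 s, if anything falls off the work surface, if the arm or the gripper's body presses on something with over 40 N, if the wrist force passes 120 N, or if a joint passes its speed limit or range.

## Working session

There is one attempt and no reset: what is moved stays moved. The work goes in short steps, Python scripts to look and compute and a shell command to move; the robot and the scene stay as the last step left them, time stands still between calls to the robot, and variables do not carry over. Pictures are saved under pics/ and viewed, at most 14 in all, crops included, and the job is handed in when it is done.

```bash
mkdir -p pics; cat > h.py <<'E'
import numpy as np, cv2
from plant import ctrl
from scipy.spatial.transform import Rotation as Ro
def snap(n,f):
    s=ctrl.snapshot(n); cv2.imwrite('pics/'+f,s['color'][:,:,::-1]); 
    np.savez('pics/'+f[:-4],**{k:s[k] for k in('color','intrinsics','R','t')}); return s
def px2w(s,u,v,z):
    K=s['intrinsics'];d=s['R'].T@np.array([(u-K[0,2])/K[0,0],(v-K[1,2])/K[1,1],1]);c=-s['R'].T@s['t']
    return c+d*(z-c[2])/d[2]
def w2px(s,X):
    p=s['intrinsics']@(s['R']@np.array(X)+s['t']);return p[:2]/p[2]
E
python3 - <<'E'
from h import *
print(ctrl.get_obs())
for n in('top','scene'):
    s=snap(n,n+'0.png'); print(n,s['intrinsics'],-s['R'].T@s['t'],s['R'])
E
```

```text
{'clock': 0.0, 'joint_pos': array([ 8.25111768e+01,  2.05893255e+01,  6.35293749e-01, -1.91950241e-02,
       -7.01364473e+01, -1.65070741e+01]), 'qvel': array([ 0.04527086,  0.06605185,  0.12143239, -0.05453689, -0.04757783,
        0.0781049 ]), 'tau': array([ 1.87517021e-04, -5.82708442e+01,  2.93043888e+01,  6.99652523e+00,
        6.87154839e-03, -1.69074842e-04]), 'tool_pos': array([0.27434516, 0.61624766, 0.24766093]), 'orientation': array([ 1.79908123e+02, -8.40938123e-03, -2.40024269e+01]), 'force': array([-0.16239508,  0.22322963,  0.54498516]), 'moment': array([-0.03956626,  0.00582843, -0.03464659]), 'gripper_force': 0.0, 'opening': 0.08732425838662634}
top [[438.00249918   0.         328.41826343]
 [  0.         438.00249918 200.12562313]
 [  0.           0.           1.        ]] [0.46242238 0.02172053 1.26470163] [[-0.01369561 -0.99987274  0.00818184]
 [-0.99798056  0.01316119 -0.06214168]
 [ 0.06202609 -0.00901639 -0.9980338 ]]
scene [[363.77986328   0.         321.29020205]
 [  0.         363.77986328 198.2666055 ]
 [  0.           0.           1.        ]] [ 1.10663825 -0.17397376  0.92000377] [[ 0.35557604  0.93458202 -0.01105097]
 [ 0.76854373 -0.29909197 -0.56558335]
 [-0.53188929  0.19261473 -0.82461709]]
```

View pics/top0.png

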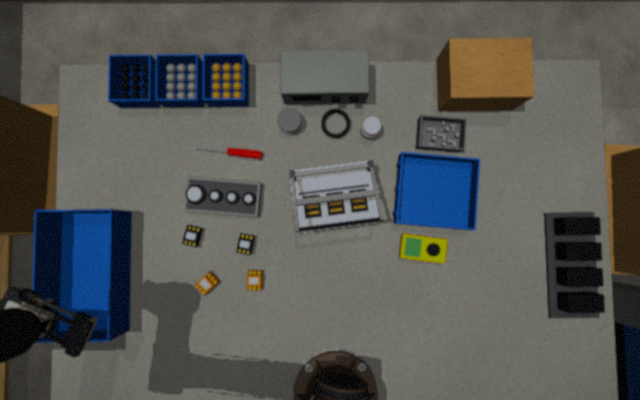

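View pics/scene0.png

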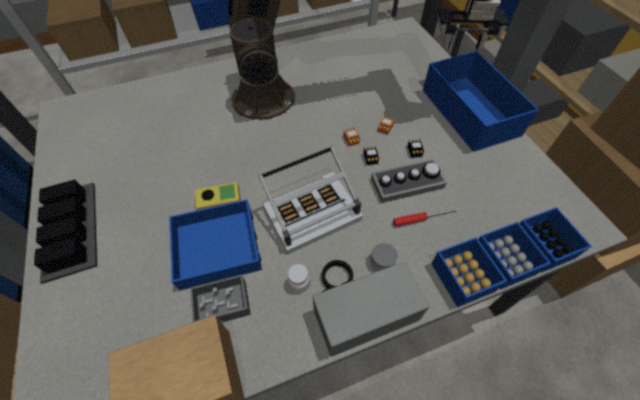

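```bash
python3 - <<'E'
import cv2
a=cv2.imread('pics/top0.png')[140:300,175:395];b=cv2.imread('pics/scene0.png')[120:260,250:460]
cv2.imwrite('pics/c1.png',cv2.resize(a,None,fx=3.6,fy=3.6,interpolation=2));cv2.imwrite('pics/c2.png',cv2.resize(b,None,fx=3.8,fy=3.8,interpolation=2))
E
```

```text
(no output)
```

View pics/c1.png

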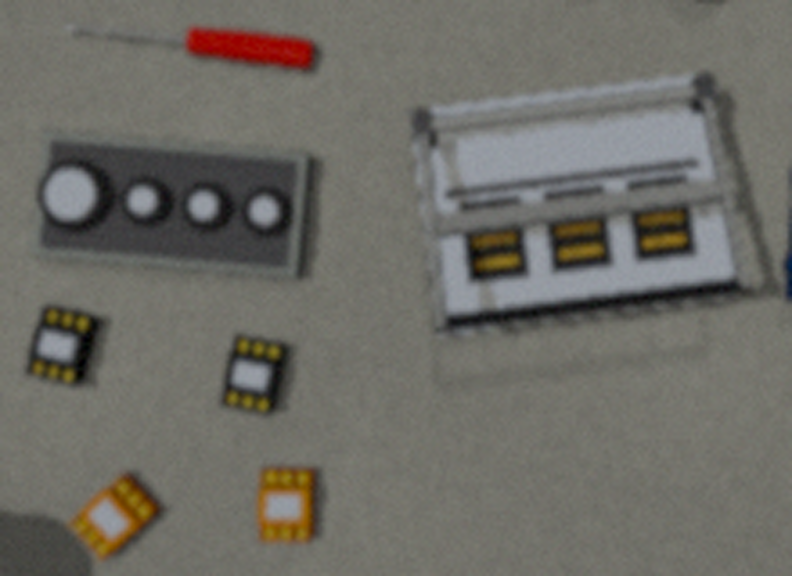

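View pics/c2.png

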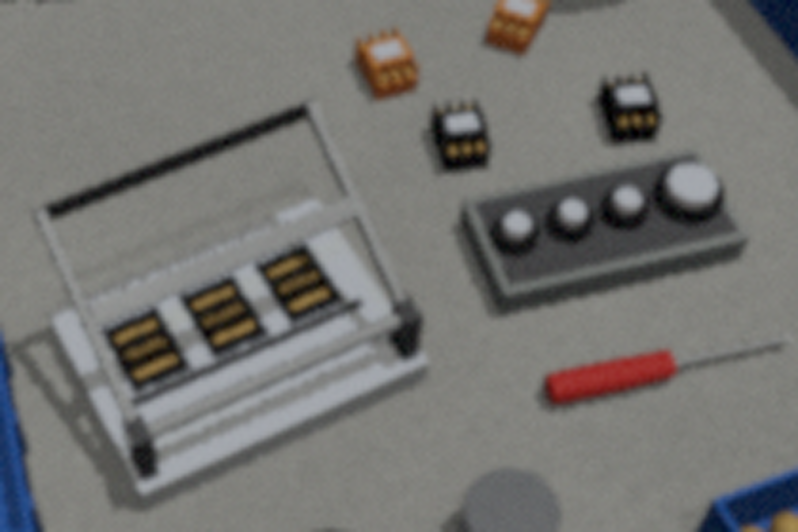

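```bash
cat > m.py <<'E'
from h import *
T=np.load('pics/top0.npz');S=np.load('pics/scene0.npz')
t=lambda u,v,z:px2w(T,175+u/3.6,140+v/3.6,z)
c=lambda u,v,z:px2w(S,250+u/3.8,120+v/3.8,z)
print('pads',[c(*p,.03).round(4) for p in((147,347),(222,311),(297,280))])
a,b=t(421,120,.08),t(704,86,.08);print('hinge',a,b,'len',np.linalg.norm(a-b),'yaw',np.degrees(np.arctan2(*(a-b)[1::-1]))-90)
print('hinge scene',c(145,425,.08),c(405,310,.08))
print('panel corners',[t(*p,.032).round(4) for p in((52,142),(308,155),(298,277),(42,258))])
for n,p in dict(start=(73,194),k1=(145,200),k2=(205,206),k3=(265,211)).items(): print(n,t(*p,.045))
for p in((691,188),(627,203),(572,215),(516,228)): print('scene key',c(*p,.045))
for p in((60,345),(251,375)): print('mod',t(*p,.032))
for p in((632,95),(463,122)): print('mod sc',c(*p,.032))
a,b=t(448,322,.2),t(738,287,.2);print('handle@.2',a,b)
# handle angle: two-view
for th in np.arange(.6,1.7,.1):
  z=.073+.17*np.sin(th); print(round(th,1),t(594,305,z).round(3),c(180,160,z).round(3))
print('tote',[px2w(T,*p,.06).round(3) for p in((399,152),(479,158),(475,229),(395,222))])
E
python3 m.py
```

```text
pads [array([ 0.5412, -0.0705,  0.03  ]), array([ 0.5308, -0.006 ,  0.03  ]), array([0.5245, 0.059 , 0.03  ])]
hinge [0.61032915 0.10917102 0.08      ] [ 0.63350906 -0.10521093  0.08      ] len 0.2156314679225074 yaw 6.171095710602003
hinge scene [ 0.633468   -0.09735019  0.08      ] [0.61083024 0.1096722  0.08      ]
panel corners [array([0.6026, 0.4018, 0.032 ]), array([0.5898, 0.2015, 0.032 ]), array([0.4943, 0.2097, 0.032 ]), array([0.5118, 0.409 , 0.032 ])]
start [0.56052143 0.38133348 0.045     ]
k1 [0.55513765 0.32572928 0.045     ]
k2 [0.54987414 0.27938082 0.045     ]
k3 [0.54538559 0.23302355 0.045     ]
scene key [0.56517485 0.38496812 0.045     ]
scene key [0.56002611 0.32938683 0.045     ]
scene key [0.5548605  0.28267327 0.045     ]
scene key [0.55036014 0.23529856 0.045     ]
mod [0.44396562 0.3946408  0.032     ]
mod [0.4186663  0.24644542 0.032     ]
mod sc [0.44895281 0.39904455 0.032     ]
mod sc [0.42390516 0.25030881 0.032     ]
handle@.2 [0.45831286 0.08331125 0.2       ] [ 0.47920749 -0.11264191  0.2       ]
0.6 [ 0.469 -0.016  0.169] [ 0.489 -0.017  0.169]
0.7 [ 0.468 -0.016  0.183] [ 0.5   -0.019  0.183]
0.8 [ 0.468 -0.015  0.195] [ 0.51  -0.022  0.195]
0.9 [ 0.468 -0.015  0.206] [ 0.519 -0.024  0.206]
1.0 [ 0.468 -0.015  0.216] [ 0.527 -0.026  0.216]
1.1 [ 0.468 -0.014  0.225] [ 0.534 -0.028  0.225]
1.2 [ 0.468 -0.014  0.231] [ 0.54  -0.03   0.231]
1.3 [ 0.468 -0.014  0.237] [ 0.544 -0.031  0.237]
1.4 [ 0.468 -0.014  0.241] [ 0.548 -0.032  0.241]
1.5 [ 0.468 -0.014  0.243] [ 0.549 -0.032  0.243]
1.6 [ 0.468 -0.014  0.243] [ 0.55  -0.032  0.243]
tote [array([ 0.669, -0.187,  0.06 ]), array([ 0.649, -0.409,  0.06 ]), array([ 0.452, -0.391,  0.06 ]), array([ 0.475, -0.171,  0.06 ])]
```

```bash
cat > go.py <<'E'
import sys
from h import *
# wanted world x y z yaw -> delta in tool axes, in move units
o=ctrl.get_obs(); w=np.array([float(v) for v in sys.argv[1:5]])
R=Ro.from_euler('xyz',o['orientation'],degrees=True)
D=R.inv()*Ro.from_euler('xyz',[180,0,w[3]],degrees=True)
print('delta',(R.inv().apply(w[:3]-o['tool_pos'])/.1).round(3),'rot',(D.as_rotvec()/(np.pi/2)).round(3),'now',o['tool_pos'].round(4),o['orientation'].round(2),'t',o['clock'])
E
python3 -m creep '[{"grip":0,"delta_pos":[0,0,0],"rotation":[0,0,-0.1]},{"grip":0,"delta_pos":[0,0,0],"rotation":[0,0,-0.19]},{"grip":0,"delta_pos":[0,0,0],"rotation":[0,0,-0.267]},{"grip":0,"delta_pos":[0,0,0],"rotation":[0,0,-0.267]}]'
python3 -m creep '[{"grip":0,"delta_pos":[0.3,0.3,0],"rotation":[0,0,0]},{"grip":0,"delta_pos":[0.6,0.6,0],"rotation":[0,0,0]},{"grip":0,"delta_pos":[0.9,0.9,0],"rotation":[0,0,0]},{"grip":0,"delta_pos":[1,1,0],"rotation":[0,0,0]}]'
python3 -m creep '[{"grip":0,"delta_pos":[0.2,0.4,0],"rotation":[0,0,0]},{"grip":0,"delta_pos":[0.4,0.8,0],"rotation":[0,0,0]},{"grip":0,"delta_pos":[0.55,1,0],"rotation":[0,0,0]}]'
python3 -m creep '[{"grip":0,"delta_pos":[0,0.4,0],"rotation":[0,0,0]},{"grip":0,"delta_pos":[0,0.8,0],"rotation":[0,0,0]},{"grip":0,"delta_pos":[0,1,0],"rotation":[0,0,0]},{"grip":0,"delta_pos":[0,1,0],"rotation":[0,0,0]},{"grip":0,"delta_pos":[0,1,0],"rotation":[0,0,0]}]'
python3 - <<'E'
from h import *
o=ctrl.get_obs();print(o['joint_pos'].round(1),o['tool_pos'],o['orientation'])
s=snap('wrist','w1.png');print(s['intrinsics'],s['R'],-s['R'].T@s['t'])
E
```

```text
clock: 0.5
tool_pos: [0.2744, 0.6164, 0.248]
orientation: [180.0, 0.0, 0.1]
force: [-0.9, -0.8, 0.0]
opening: 0.0879
gripper_force: 0.0
clock: 0.9
tool_pos: [0.3765, 0.5141, 0.2486]
orientation: [180.0, 0.0, -0.3]
force: [-0.7, 0.4, 0.3]
opening: 0.0875
gripper_force: 0.0
clock: 1.2
tool_pos: [0.4301, 0.4143, 0.2487]
orientation: [180.0, 0.0, -0.2]
force: [0.6, -0.1, 0.5]
opening: 0.0879
gripper_force: 0.0
clock: 1.7
tool_pos: [0.4299, 0.3171, 0.249]
orientation: [-180.0, -0.0, -0.1]
force: [0.9, 0.4, 0.2]
opening: 0.0875
gripper_force: 0.0
[ 57.5   7.2 -17.1   0.  -65.7  32.5] [0.42988095 0.31707088 0.24895497] [-1.79950397e+02 -3.45604478e-02 -8.11685335e-02]
[[309.70691629   0.         320.30843463]
 [  0.         309.70691629 202.42723264]
 [  0.           0.           1.        ]] [[-1.90398144e-03 -9.99998187e-01  3.23481532e-06]
 [-9.62799888e-01  1.83403052e-03  2.70209201e-01]
 [-2.70208717e-01  5.11358824e-04 -9.62801635e-01]] [0.50234493 0.31799465 0.38582801]
```

View pics/w1.png

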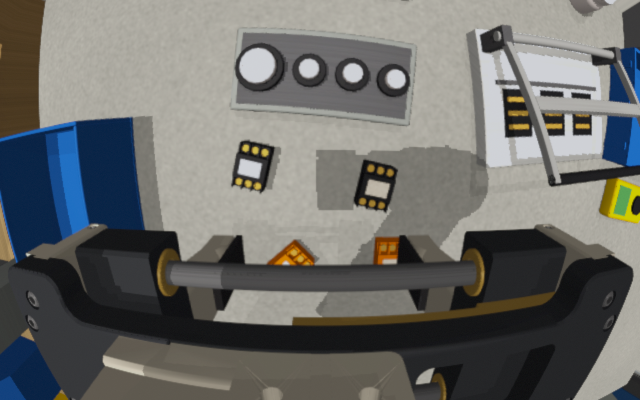

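```bash
cat >> h.py <<'E'
def fe2w(s,u,v,z):
    K=s['intrinsics'];x,y=(u-K[0,2])/K[0,0],(v-K[1,2])/K[1,1];r=np.hypot(x,y)+1e-12
    d=s['R'].T@np.array([x/r*np.sin(r),y/r*np.sin(r),np.cos(r)]);c=-s['R'].T@s['t']
    return c+d*(z-c[2])/d[2]
def brass(s,u0,u1,v0,v1,z,mn=8):
    "centroid of brass pixels in a window, and the yaw of the line joining the two screw rows, on height z"
    c=s['color'].astype(int);m=np.zeros(c.shape[:2],bool);m[v0:v1,u0:u1]=1
    m&=(c[:,:,0]-c[:,:,2]>60)
    n,l,st,ce=cv2.connectedComponentsWithStats(m.astype('uint8'))
    P=np.array([fe2w(s,*ce[i],z)[:2] for i in range(1,n) if st[i,4]>=mn]);A=[st[i,4] for i in range(1,n) if st[i,4]>=mn]
    return P,A
E
python3 - <<'E'
from h import *
s=np.load('pics/w1.npz')
for n,w in dict(m1=(228,278,135,197),m2=(350,402,155,215)).items():
    P,A=brass(s,*w,.032);print(n,A,'\n',P.round(4)); print('mean',P.mean(0))
    d=P[np.argsort(P[:,0])];
    if len(d)==6: v=d[3:].mean(0)-d[:3].mean(0);print('len',np.linalg.norm(v),'yaw',np.degrees(np.arctan2(v[1],v[0])))
g=s['color'].min(2);m=np.zeros_like(g);m[35:100,235:412]=g[35:100,235:412]>190
n,l,st,ce=cv2.connectedComponentsWithStats(m)
for i in range(1,n):
    if st[i,4]>60: print('key',ce[i],st[i,4],fe2w(s,*ce[i],.045).round(4))
print('handle end',[fe2w(s,552,181,z).round(3) for z in(.12,.15,.18,.2)])
print('hinge px',fe2w(s,497,34,.075))
print('pad c',fe2w(s,517,112,.03),fe2w(s,551,112,.03),fe2w(s,583,114,.03))
E
```

```text
m1 [np.int32(44), np.int32(43), np.int32(49), np.int32(42), np.int32(45), np.int32(48)] 
 [[0.4695 0.4054]
 [0.4664 0.394 ]
 [0.4635 0.3828]
 [0.4298 0.416 ]
 [0.4269 0.4045]
 [0.4239 0.3934]]
mean [0.44666777 0.39934741]
len 0.04096158751129429 yaw -14.937759613642434
m2 [np.int32(42), np.int32(42), np.int32(40), np.int32(40), np.int32(39), np.int32(37)] 
 [[0.4447 0.2596]
 [0.4422 0.2481]
 [0.4397 0.2363]
 [0.4048 0.2684]
 [0.4021 0.2565]
 [0.3996 0.2451]]
mean [0.4221777  0.25234317]
len 0.040941723188314655 yaw -12.20947243240029
key [256.66022727  64.86363636] 880 [0.5633 0.3876 0.045 ]
key [308.45528455  67.82520325] 246 [0.5578 0.3307 0.045 ]
key [352.61752988  72.3625498 ] 251 [0.553  0.2829 0.045 ]
key [395.77542373  78.40254237] 236 [0.5484 0.2348 0.045 ]
handle end [array([0.451, 0.067, 0.12 ]), array([0.457, 0.096, 0.15 ]), array([0.463, 0.124, 0.18 ]), array([0.467, 0.143, 0.2  ])]
hinge px [0.60946686 0.12110313 0.075     ]
pad c [0.5246801  0.06101555 0.03      ] [ 0.53236282 -0.00258089  0.03      ] [ 0.53912496 -0.07504457  0.03      ]
```

```bash
python3 -m creep '[{"grip":0,"delta_pos":[0.1,0.4,0],"rotation":[0,0,0]},{"grip":0,"delta_pos":[0.2,0.8,0],"rotation":[0,0,0]},{"grip":0,"delta_pos":[0.3,1,0],"rotation":[0,0,0]}]' >/dev/null
python3 -m creep '[{"grip":0,"delta_pos":[0,0.4,0],"rotation":[0,0,0]},{"grip":0,"delta_pos":[0,0.8,0],"rotation":[0,0,0]},{"grip":0,"delta_pos":[0,1,0],"rotation":[0,0,0]}]' >/dev/null
python3 -m creep '[{"grip":0,"delta_pos":[0,0.4,0],"rotation":[0,0,0]},{"grip":0,"delta_pos":[0,0.8,0],"rotation":[0,0,0]},{"grip":0,"delta_pos":[0,1,0],"rotation":[0,0,0]},{"grip":0,"delta_pos":[0,1,0],"rotation":[0,0,0]}]'
python3 -m creep '[{"grip":0,"delta_pos":[0,0,0],"rotation":[0,0,0.09]},{"grip":0,"delta_pos":[0,0,0],"rotation":[0,0,0.18]},{"grip":0,"delta_pos":[0,0,0],"rotation":[0,0,0.27]},{"grip":0,"delta_pos":[0,0,0],"rotation":[0,0,0.36]},{"grip":0,"delta_pos":[0,0,0],"rotation":[0,0,0.45]}]' >/dev/null
python3 -m creep '[{"grip":0,"delta_pos":[0,0,0],"rotation":[0,0,0.09]},{"grip":0,"delta_pos":[0,0,0],"rotation":[0,0,0.18]},{"grip":0,"delta_pos":[0,0,0],"rotation":[0,0,0.27]},{"grip":0,"delta_pos":[0,0,0],"rotation":[0,0,0.36]},{"grip":0,"delta_pos":[0,0,0],"rotation":[0,0,0.45]}]' >/dev/null
python3 -m creep '[{"grip":0,"delta_pos":[0,0,0],"rotation":[0,0,0.033]},{"grip":0,"delta_pos":[0,0,0],"rotation":[0,0,0.033]},{"grip":0,"delta_pos":[0,0,0],"rotation":[0,0,0.033]}]'
python3 go.py 0.469 -0.014 0.249 -84; python3 -c "
from h import *
snap('wrist','w2.png')"
```

```text
clock: 2.75
tool_pos: [0.4602, 0.0157, 0.2485]
orientation: [180.0, 0.0, -0.1]
force: [1.0, -0.5, -0.6]
opening: 0.0877
gripper_force: 0.0
clock: 4.05
tool_pos: [0.4603, 0.0177, 0.2484]
orientation: [180.0, -0.0, -83.8]
force: [0.3, -0.3, 0.5]
opening: 0.0874
gripper_force: 0.0
delta [ 0.324 -0.053 -0.006] rot [ 0.    -0.     0.002] now [0.4603 0.0177 0.2484] [179.99  -0.   -83.79] t 4.05
```

View pics/w2.png

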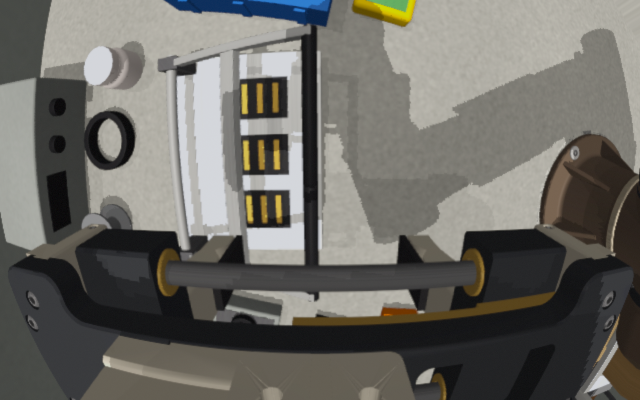

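```bash
python3 - <<'E'
from h import *
s=np.load('pics/w2.npz')
for w in((235,295,75,122),(235,295,132,178),(235,295,188,230)):
    P,A=brass(s,*w,.03,20);print(A,P.round(4).tolist())
print([fe2w(s,*p,.03).round(4) for p in((240,79),(288,79),(288,117),(241,117),(239,136),(288,136),(288,174),(239,174))])
for z in(.14,.147,.155):print('handle',fe2w(s,311,28,z),fe2w(s,312,262,z))
print('hinge',fe2w(s,180,68,.08),fe2w(s,187,245,.08))
E
```

```text
[np.int32(177), np.int32(155), np.int32(183)] [[0.5392, -0.0707], [0.5215, -0.0731], [0.5573, -0.0686]]
[np.int32(177), np.int32(178), np.int32(169)] [[0.5498, -0.003], [0.5318, -0.005], [0.5137, -0.006]]
[np.int32(164), np.int32(165), np.int32(150)] [[0.5423, 0.0621], [0.5065, 0.0578], [0.5244, 0.0603]]
[array([ 0.5646, -0.0915,  0.03  ]), array([ 0.5087, -0.0948,  0.03  ]), array([ 0.5042, -0.0511,  0.03  ]), array([ 0.5591, -0.047 ,  0.03  ]), array([ 0.5597, -0.0246,  0.03  ]), array([ 0.5021, -0.0293,  0.03  ]), array([0.4981, 0.015 , 0.03  ]), array([0.5569, 0.0206, 0.03  ])]
handle [ 0.48286332 -0.12566578  0.14      ] [0.46172707 0.06960266 0.14      ]
handle [ 0.48244093 -0.12360171  0.147     ] [0.46190794 0.06609347 0.147     ]
handle [ 0.48195818 -0.12124277  0.155     ] [0.46211464 0.06208296 0.155     ]
hinge [ 0.61862802 -0.09692447  0.08      ] [0.6047989  0.09803837 0.08      ]
```

```bash
python3 -m creep '[{"grip":0,"delta_pos":[0.34,-0.07,0],"rotation":[0,0,0]},{"grip":0,"delta_pos":[0.34,-0.07,0.3],"rotation":[0,0,0]},{"grip":0,"delta_pos":[0.34,-0.07,0.6],"rotation":[0,0,0]},{"grip":0,"delta_pos":[0.34,-0.07,0.9],"rotation":[0,0,0]},{"grip":0,"delta_pos":[0.34,-0.07,0.9],"rotation":[0,0,0]}]'
python3 -m creep '[{"grip":1,"delta_pos":[0,0,0],"rotation":[0,0,0]},{"grip":1,"delta_pos":[0,0,0],"rotation":[0,0,0]},{"grip":1,"delta_pos":[0,0,0],"rotation":[0,0,0]},{"grip":1,"delta_pos":[0,0,0],"rotation":[0,0,0]},{"grip":1,"delta_pos":[0,0,0],"rotation":[0,0,0]}]'
python3 -m creep '[{"grip":1,"delta_pos":[0,0,0],"rotation":[0,0,0]},{"grip":1,"delta_pos":[0,0,0],"rotation":[0,0,0]},{"grip":1,"delta_pos":[0,0,0],"rotation":[0,0,0]},{"grip":1,"delta_pos":[0,0,0],"rotation":[0,0,0]},{"grip":1,"delta_pos":[0,0,0],"rotation":[0,0,0]}]'
```

```text
clock: 4.6
tool_pos: [0.4681, -0.0169, 0.1553]
orientation: [179.6, -0.1, -83.9]
force: [0.4, -0.4, 0.6]
opening: 0.0875
gripper_force: 0.0
clock: 5.1
tool_pos: [0.4707, -0.0162, 0.1593]
orientation: [-179.9, 0.0, -83.9]
force: [-0.1, 0.3, -0.8]
opening: 0.0531
gripper_force: 0.0
clock: 5.6
tool_pos: [0.471, -0.0162, 0.1586]
orientation: [-179.9, 0.0, -83.9]
force: [13.8, -1.0, -9.8]
opening: 0.0134
gripper_force: 7.1
```

```bash
python3 -m creep '[{"grip":1,"delta_pos":[0,-0.134,-0.196],"rotation":[0,0,0]},{"grip":1,"delta_pos":[0,-0.282,-0.36],"rotation":[0,0,0]},{"grip":1,"delta_pos":[0,-0.451,-0.503],"rotation":[0,0,0]},{"grip":1,"delta_pos":[0,-0.621,-0.615],"rotation":[0,0,0]},{"grip":1,"delta_pos":[0,-0.819,-0.712],"rotation":[0,0,0]}]'
python3 -m creep '[{"grip":1,"delta_pos":[0,-0.193,-0.066],"rotation":[0,0,0]},{"grip":1,"delta_pos":[0,-0.393,-0.109],"rotation":[0,0,0]},{"grip":1,"delta_pos":[0,-0.612,-0.128],"rotation":[0,0,0]},{"grip":1,"delta_pos":[0,-0.782,-0.123],"rotation":[0,0,0]},{"grip":1,"delta_pos":[0,-0.9,-0.109],"rotation":[0,0,0]}]'
python3 -m creep '[{"grip":1,"delta_pos":[0,0,0],"rotation":[0,0,0]},{"grip":1,"delta_pos":[0,0,0],"rotation":[0,0,0]},{"grip":1,"delta_pos":[0,0,0],"rotation":[0,0,0]},{"grip":0.7,"delta_pos":[0,0,0],"rotation":[0,0,0]},{"grip":0.5,"delta_pos":[0,0,0],"rotation":[0,0,0]}]'
python3 -m creep '[{"grip":0.4,"delta_pos":[0,0,0],"rotation":[0,0,0]},{"grip":0.4,"delta_pos":[0,0,0],"rotation":[0,0,0]},{"grip":0.4,"delta_pos":[0,0,-0.2],"rotation":[0,0,0]},{"grip":0.4,"delta_pos":[0,0,-0.6],"rotation":[0,0,0]},{"grip":0.4,"delta_pos":[0,0,-0.6],"rotation":[0,0,0]}]'
python3 -c "
from h import *
snap('scene','s2.png');s=snap('wrist','w3.png')
a=cv2.imread('pics/s2.png')[90:290,160:460];b=cv2.imread('pics/w3.png')
cv2.imwrite('pics/c3.png',np.vstack([cv2.resize(a,(450,300)),cv2.resize(b,(450,281))]))"
```

```text
clock: 6.1
tool_pos: [0.5489, -0.008, 0.2327]
orientation: [179.7, -0.0, -83.9]
force: [-16.3, 6.4, 26.2]
opening: 0.0108
gripper_force: 30.1
clock: 6.6
tool_pos: [0.645, 0.0031, 0.2447]
orientation: [-179.5, 0.0, -83.8]
force: [-0.8, 5.8, 16.5]
opening: 0.0114
gripper_force: 30.0
clock: 7.1
tool_pos: [0.6414, 0.002, 0.2408]
orientation: [-180.0, 0.0, -83.9]
force: [-0.2, 0.2, -0.3]
opening: 0.0217
gripper_force: 0.0
clock: 7.6
tool_pos: [0.6435, 0.0015, 0.3061]
orientation: [-179.6, -0.0, -83.9]
force: [0.4, -0.5, -0.2]
opening: 0.0518
gripper_force: 0.0
```

View pics/c3.png

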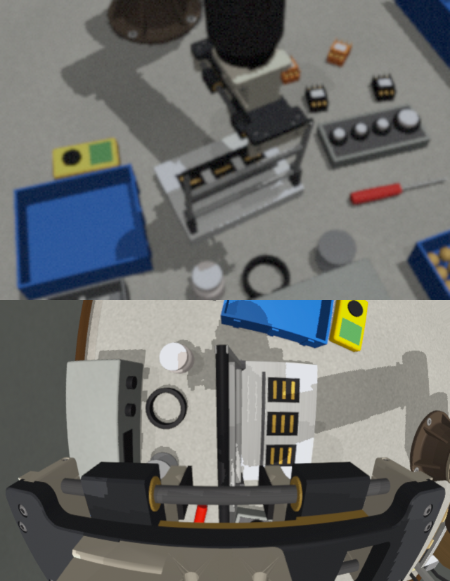

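```bash
python3 -m creep '[{"grip":0,"delta_pos":[-0.3,0.25,0],"rotation":[0,0,0]},{"grip":0,"delta_pos":[-0.6,0.5,0],"rotation":[0,0,0]},{"grip":0,"delta_pos":[-1,0.75,0],"rotation":[0,0,0]}]' >/dev/null
python3 -m creep '[{"grip":0,"delta_pos":[-0.3,0.25,0],"rotation":[0,0,0]},{"grip":0,"delta_pos":[-0.6,0.5,0],"rotation":[0,0,0]},{"grip":0,"delta_pos":[-1,0.75,0],"rotation":[0,0,0]}]' >/dev/null
python3 -m creep '[{"grip":0,"delta_pos":[-0.3,0.2,0],"rotation":[0,0,0]},{"grip":0,"delta_pos":[-0.73,0.43,0],"rotation":[0,0,0]},{"grip":0,"delta_pos":[-0.73,0.43,0.4],"rotation":[0,0,0]},{"grip":0,"delta_pos":[-0.73,0.43,0.6],"rotation":[0,0,0]}]' >/dev/null
python3 -m creep '[{"grip":0,"delta_pos":[0,0,0],"rotation":[0,0,-0.09]},{"grip":0,"delta_pos":[0,0,0],"rotation":[0,0,-0.18]},{"grip":0,"delta_pos":[0,0,0],"rotation":[0,0,-0.27]},{"grip":0,"delta_pos":[0,0,0],"rotation":[0,0,-0.36]},{"grip":0,"delta_pos":[0,0,0],"rotation":[0,0,-0.44]}]' >/dev/null
python3 -m creep '[{"grip":0,"delta_pos":[0,0,0],"rotation":[0,0,-0.09]},{"grip":0,"delta_pos":[0,0,0],"rotation":[0,0,-0.18]},{"grip":0,"delta_pos":[0,0,0],"rotation":[0,0,-0.27]},{"grip":0,"delta_pos":[0,0,0],"rotation":[0,0,-0.36]},{"grip":0,"delta_pos":[0,0,0],"rotation":[0,0,-0.36]}]' 
python3 go.py .4222 .2523 .15 -12.2
python3 - <<'E'
from h import *
s=np.load('pics/w3.npz')
for w in((378,430,105,148),(378,430,156,196),(378,430,203,236)):
    P,A=brass(s,*w,.03,20);print(A,P.round(4).tolist())
s=snap('wrist','w4.png')
c=s['color'].astype(int);br=(c[:,:,0]-c[:,:,2]>60)
K=s['intrinsics']
# module search window from expected position
for x,y in((.4222,.2523),(.4467,.3993)):
    p=s['R']@np.array([x,y,.032])+s['t'];th=np.arctan2(np.hypot(*p[:2]),p[2]);q=p[:2]/np.hypot(*p[:2])*th*K[0,0]+K[:2,2]
    print('px',q); u,v=q.astype(int)
    P,A=brass(s,u-38,u+38,v-38,v+38,.032);print(A,P.round(4).tolist(),P.mean(0))
E
```

```text
clock: 9.7
tool_pos: [0.4201, 0.2524, 0.2395]
orientation: [179.9, 0.1, -11.8]
force: [1.4, 0.9, 0.9]
opening: 0.0876
gripper_force: 0.0
delta [ 0.022 -0.005  0.895] rot [0.001 0.001 0.004] now [0.4201 0.2524 0.2395] [ 1.799e+02  6.000e-02 -1.183e+01] t 9.7
[np.int32(136), np.int32(134), np.int32(137)] [[0.5566, -0.0689], [0.5385, -0.0707], [0.5208, -0.0731]]
[np.int32(136), np.int32(117), np.int32(121)] [[0.5492, -0.0037], [0.5313, -0.0051], [0.5131, -0.0071]]
[np.int32(99), np.int32(106), np.int32(118)] [[0.5416, 0.0629], [0.5233, 0.0624], [0.5056, 0.0584]]
px [320.31677808 179.66653068]
[np.int32(49), np.int32(50), np.int32(49), np.int32(45), np.int32(45), np.int32(44)] [[0.4446, 0.2578], [0.4421, 0.2465], [0.4396, 0.2348], [0.4046, 0.2664], [0.4021, 0.2549], [0.3996, 0.2434]] [0.42210509 0.25062914]
px [196.40947088 186.03342523]
[np.int32(33), np.int32(30), np.int32(33), np.int32(30), np.int32(30), np.int32(32)] [[0.4694, 0.4041], [0.4664, 0.393], [0.4635, 0.3811], [0.4295, 0.4146], [0.4268, 0.4033], [0.4236, 0.3919]] [0.44652948 0.39800451]
```

```bash
python3 -m creep '[{"grip":0,"delta_pos":[0.02,0.01,0.3],"rotation":[0,0,0.004]},{"grip":0,"delta_pos":[0.02,0.01,0.6],"rotation":[0,0,0.004]},{"grip":0,"delta_pos":[0.02,0.01,0.9],"rotation":[0,0,0.004]},{"grip":0,"delta_pos":[0.02,0.01,1],"rotation":[0,0,0.004]}]' >/dev/null
python3 -m creep '[{"grip":0,"delta_pos":[0,0,0.3],"rotation":[0,0,0]},{"grip":0,"delta_pos":[0,0,0.6],"rotation":[0,0,0]},{"grip":0,"delta_pos":[0,0,0.9],"rotation":[0,0,0]},{"grip":0,"delta_pos":[0,0,0.9],"rotation":[0,0,0]}]'
python3 go.py .4221 .251 .026 -12.2
```

```text
clock: 10.55
tool_pos: [0.4209, 0.2498, 0.048]
orientation: [179.7, 0.2, -12.5]
force: [-0.9, -0.7, -0.7]
opening: 0.0873
gripper_force: 0.0
delta [ 0.009 -0.016  0.22 ] rot [ 0.004  0.002 -0.003] now [0.4209 0.2498 0.048 ] [ 1.7968e+02  1.7000e-01 -1.2460e+01] t 10.55
```

```bash
python3 -m creep '[{"grip":0,"delta_pos":[0,0,0.12],"rotation":[0,0,0]},{"grip":0,"delta_pos":[0,0,0.22],"rotation":[0,0,0]},{"grip":1,"delta_pos":[0,0,0.22],"rotation":[0,0,0]},{"grip":1,"delta_pos":[0,0,0.22],"rotation":[0,0,0]},{"grip":1,"delta_pos":[0,0,0.22],"rotation":[0,0,0]}]'
python3 -m creep '[{"grip":1,"delta_pos":[0,0,0],"rotation":[0,0,0]},{"grip":1,"delta_pos":[0,0,0],"rotation":[0,0,0]},{"grip":1,"delta_pos":[0,0,0],"rotation":[0,0,0]},{"grip":1,"delta_pos":[0,0,0],"rotation":[0,0,0]},{"grip":1,"delta_pos":[0,0,0],"rotation":[0,0,0]}]'
python3 -m creep '[{"grip":1,"delta_pos":[0,0,-0.1],"rotation":[0,0,0]},{"grip":1,"delta_pos":[0,0,-0.4],"rotation":[0,0,0]},{"grip":1,"delta_pos":[0,0,-0.7],"rotation":[0,0,0]},{"grip":1,"delta_pos":[0,0,-1],"rotation":[0,0,0]},{"grip":1,"delta_pos":[0,0,-1],"rotation":[0,0,0]}]'
python3 go.py .5238 .0608 .125 6.4
```

```text
clock: 11.05
tool_pos: [0.4227, 0.252, 0.0296]
orientation: [-179.9, -0.0, -12.3]
force: [0.3, 0.6, -0.2]
opening: 0.0687
gripper_force: 0.0
clock: 11.55
tool_pos: [0.4223, 0.2514, 0.0288]
orientation: [180.0, 0.0, -12.3]
force: [-1.0, -0.9, 3.3]
opening: 0.0399
gripper_force: 30.0
clock: 12.05
tool_pos: [0.4241, 0.2534, 0.1332]
orientation: [-179.6, -0.2, -12.2]
force: [0.5, 0.9, -2.3]
opening: 0.0399
gripper_force: 30.0
delta [1.383 1.671 0.076] rot [-0.004 -0.003 -0.207] now [0.4241 0.2534 0.1332] [-179.63   -0.22  -12.25] t 12.05
```

```bash
python3 -m creep '[{"grip":1,"delta_pos":[0.3,0.3,0],"rotation":[0,0,-0.07]},{"grip":1,"delta_pos":[0.5,0.6,0],"rotation":[0,0,-0.14]},{"grip":1,"delta_pos":[0.75,0.9,0],"rotation":[0,0,-0.207]},{"grip":1,"delta_pos":[0.83,1,0],"rotation":[0,0,-0.207]},{"grip":1,"delta_pos":[0.83,1,0],"rotation":[0,0,-0.207]}]' >/dev/null
python3 go.py .5238 .0608 .09 6.4
```

```text
delta [0.334 0.778 0.384] rot [ 0.     0.    -0.003] now [0.4823 0.1346 0.1284] [1.7998e+02 4.0000e-02 6.1200e+00] t 12.55
```

```bash
python3 -m creep '[{"grip":1,"delta_pos":[0.17,0.4,0],"rotation":[0,0,0]},{"grip":1,"delta_pos":[0.334,0.778,0.1],"rotation":[0,0,-0.003]},{"grip":1,"delta_pos":[0.334,0.778,0.38],"rotation":[0,0,-0.003]},{"grip":1,"delta_pos":[0.334,0.778,0.38],"rotation":[0,0,-0.003]},{"grip":1,"delta_pos":[0.334,0.778,0.38],"rotation":[0,0,-0.003]}]' >/dev/null
python3 -m creep '[{"grip":1,"delta_pos":[0,0,0],"rotation":[0,0,0]}]'
python3 go.py .5238 .0608 .0595 6.4
```

```text
clock: 13.15
tool_pos: [0.5243, 0.0637, 0.0917]
orientation: [-180.0, -0.1, 6.7]
force: [0.4, 0.3, 0.0]
opening: 0.04
gripper_force: 30.0
delta [-0.008  0.029  0.322] rot [-0.    -0.001  0.003] now [0.5243 0.0637 0.0917] [-1.7999e+02 -7.0000e-02  6.6800e+00] t 13.15
```

```bash
python3 -m creep '[{"grip":1,"delta_pos":[0,0.02,0.15],"rotation":[0,0,0]},{"grip":1,"delta_pos":[0,0.02,0.25],"rotation":[0,0,0]},{"grip":1,"delta_pos":[0,0.02,0.32],"rotation":[0,0,0]},{"grip":1,"delta_pos":[0,0.02,0.32],"rotation":[0,0,0]},{"grip":1,"delta_pos":[0,0.02,0.32],"rotation":[0,0,0]}]'
python3 -m creep '[{"grip":0,"delta_pos":[0,0,0],"rotation":[0,0,0]},{"grip":0,"delta_pos":[0,0,0],"rotation":[0,0,0]},{"grip":0,"delta_pos":[0,0,0],"rotation":[0,0,0]},{"grip":0,"delta_pos":[0,0,0],"rotation":[0,0,0]},{"grip":0,"delta_pos":[0,0,0],"rotation":[0,0,0]}]'
python3 -m creep '[{"grip":0,"delta_pos":[0,0,-0.3],"rotation":[0,0,0]},{"grip":0,"delta_pos":[0,0,-0.6],"rotation":[0,0,0]},{"grip":0,"delta_pos":[0,0,-1],"rotation":[0,0,0]},{"grip":0,"delta_pos":[0,0,-1],"rotation":[0,0,0]},{"grip":0,"delta_pos":[0,0,-1],"rotation":[0,0,0]}]'
cat >> h.py <<'E'
def modat(s,x,y,z):
    K=s['intrinsics'];p=s['R']@np.array([x,y,z])+s['t'];th=np.arctan2(np.hypot(*p[:2]),p[2])
    u,v=(p[:2]/np.hypot(*p[:2])*th*K[0,0]+K[:2,2]).astype(int)
    k=int(.042*K[0,0]/np.linalg.norm(p))
    P,A=brass(s,u-k,u+k,v-k,v+k,z,6);print((u,v),A,'mean',P.mean(0).round(4) if len(P) else '')
    if len(P)==6:
        d=P[np.argsort(P[:,0])];w=d[3:].mean(0)-d[:3].mean(0);print('  yaw',np.degrees(np.arctan2(w[1],w[0])).round(2),'len',np.linalg.norm(w).round(4))
    return P
E
python3 - <<'E'
from h import *
s=snap('wrist','w5.png')
modat(s,.5238,.0608,.062);modat(s,.4465,.398,.032)
E
python3 go.py .4465 .398 .17 -14.9
```

```text
clock: 13.65
tool_pos: [0.5242, 0.0609, 0.0588]
orientation: [180.0, -0.0, 6.6]
force: [0.2, 0.7, -2.0]
opening: 0.0397
gripper_force: 30.0
clock: 14.15
tool_pos: [0.5242, 0.0605, 0.0587]
orientation: [-180.0, -0.0, 6.6]
force: [0.3, -0.5, -0.3]
opening: 0.0741
gripper_force: 0.0
clock: 14.65
tool_pos: [0.5246, 0.0608, 0.1597]
orientation: [-179.9, -0.1, 6.6]
force: [-0.3, -0.0, -1.0]
opening: 0.0881
gripper_force: 0.0
(np.int64(321), np.int64(211)) [np.int32(93), np.int32(94), np.int32(96), np.int32(66), np.int32(70), np.int32(66)] mean [0.5251 0.062 ]
  yaw 6.5 len 0.0409
(np.int64(49), np.int64(230)) [np.int32(6), np.int32(6), np.int32(10)] mean [0.4727 0.3864]
delta [-0.381 -3.442 -0.113] rot [-0.    -0.     0.239] now [0.5238 0.0605 0.1585] [-1.7997e+02 -1.0000e-02  6.5900e+00] t 14.7
```

View pics/w5.png

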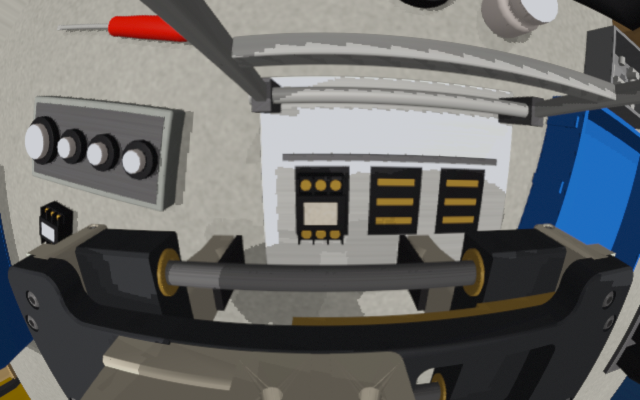

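```bash
python3 -m creep '[{"grip":0,"delta_pos":[0,-0.3,-0.1],"rotation":[0,0,0]},{"grip":0,"delta_pos":[0,-0.7,-0.2],"rotation":[0,0,0]},{"grip":0,"delta_pos":[-0.1,-1,-0.2],"rotation":[0,0,0]}]' >/dev/null
python3 -m creep '[{"grip":0,"delta_pos":[-0.1,-0.4,0],"rotation":[0,0,0]},{"grip":0,"delta_pos":[-0.15,-0.8,0],"rotation":[0,0,0]},{"grip":0,"delta_pos":[-0.2,-1,0],"rotation":[0,0,0]}]' >/dev/null
python3 -m creep '[{"grip":0,"delta_pos":[0,-0.4,0],"rotation":[0,0,0.08]},{"grip":0,"delta_pos":[-0.1,-0.8,0],"rotation":[0,0,0.16]},{"grip":0,"delta_pos":[-0.1,-1,0],"rotation":[0,0,0.239]},{"grip":0,"delta_pos":[-0.1,-1,0],"rotation":[0,0,0.239]},{"grip":0,"delta_pos":[-0.1,-1,0],"rotation":[0,0,0.239]}]'
python3 - <<'E'
from h import *
s=snap('wrist','w6.png');modat(s,.4465,.398,.032)
E
python3 go.py .4465 .398 .1 -14.9
```

```text
clock: 15.8
tool_pos: [0.4492, 0.3535, 0.177]
orientation: [179.8, 0.1, -14.8]
force: [-0.9, 1.3, -0.2]
opening: 0.0876
gripper_force: 0.0
(np.int64(276), np.int64(209)) [np.int32(71), np.int32(67), np.int32(68), np.int32(55), np.int32(53), np.int32(58)] mean [0.4475 0.3996]
  yaw -14.89 len 0.0411
delta [-0.143 -0.429  0.773] rot [0.002 0.001 0.001] now [0.4495 0.3531 0.1774] [ 1.7986e+02  6.0000e-02 -1.4800e+01] t 15.85
```

```bash
python3 -m creep '[{"grip":0,"delta_pos":[-0.14,-0.437,0],"rotation":[0,0,0]},{"grip":0,"delta_pos":[-0.14,-0.437,0.3],"rotation":[0,0,0]},{"grip":0,"delta_pos":[-0.14,-0.437,0.6],"rotation":[0,0,0]},{"grip":0,"delta_pos":[-0.14,-0.437,0.8],"rotation":[0,0,0]},{"grip":0,"delta_pos":[-0.14,-0.437,0.8],"rotation":[0,0,0]}]'
python3 go.py .447 .3988 .028 -14.9
```

```text
clock: 16.35
tool_pos: [0.4467, 0.3968, 0.0954]
orientation: [179.7, 0.1, -14.9]
force: [0.2, -0.2, 0.1]
opening: 0.0875
gripper_force: 0.0
delta [-0.    -0.024  0.674] rot [ 0.004  0.001 -0.   ] now [0.4467 0.3968 0.0954] [ 1.7966e+02  1.3000e-01 -1.4940e+01] t 16.35
```

```bash
python3 -m creep '[{"grip":0,"delta_pos":[0,-0.02,0.25],"rotation":[0,0,0]},{"grip":0,"delta_pos":[0,-0.02,0.5],"rotation":[0,0,0]},{"grip":0,"delta_pos":[0,-0.02,0.68],"rotation":[0,0,0]},{"grip":0,"delta_pos":[0,-0.02,0.68],"rotation":[0,0,0]},{"grip":1,"delta_pos":[0,-0.02,0.68],"rotation":[0,0,0]}]'
python3 -m creep '[{"grip":1,"delta_pos":[0,0,0],"rotation":[0,0,0]},{"grip":1,"delta_pos":[0,0,0],"rotation":[0,0,0]},{"grip":1,"delta_pos":[0,0,0],"rotation":[0,0,0]},{"grip":1,"delta_pos":[0,0,0],"rotation":[0,0,0]},{"grip":1,"delta_pos":[0,0,0],"rotation":[0,0,0]}]'
python3 -m creep '[{"grip":1,"delta_pos":[0,0,0],"rotation":[0,0,0]},{"grip":1,"delta_pos":[0,0,0],"rotation":[0,0,0]},{"grip":1,"delta_pos":[0,0,0],"rotation":[0,0,0]}]'
python3 -m creep '[{"grip":1,"delta_pos":[0,0,-0.1],"rotation":[0,0,0]},{"grip":1,"delta_pos":[0,0,-0.4],"rotation":[0,0,0]},{"grip":1,"delta_pos":[0,0,-0.7],"rotation":[0,0,0]},{"grip":1,"delta_pos":[0,0,-1],"rotation":[0,0,0]},{"grip":1,"delta_pos":[0,0,-1],"rotation":[0,0,0]}]'
python3 -m creep '[{"grip":1,"delta_pos":[0,0,-0.3],"rotation":[0,0,-0.08]},{"grip":1,"delta_pos":[0,0,-0.5],"rotation":[0,0,-0.16]},{"grip":1,"delta_pos":[0,0,-0.5],"rotation":[0,0,-0.238]},{"grip":1,"delta_pos":[0,0,-0.5],"rotation":[0,0,-0.238]}]' >/dev/null
python3 go.py .5389 -.0708 .11 6.5
```

```text
clock: 16.85
tool_pos: [0.4488, 0.4017, 0.0318]
orientation: [-180.0, -0.0, -14.9]
force: [0.1, 0.4, 1.7]
opening: 0.0834
gripper_force: 0.0
clock: 17.35
tool_pos: [0.4482, 0.4018, 0.0309]
orientation: [-180.0, -0.0, -14.9]
force: [0.0, 0.6, -0.1]
opening: 0.0454
gripper_force: 0.0
clock: 17.65
tool_pos: [0.448, 0.4015, 0.0307]
orientation: [180.0, 0.0, -14.9]
force: [-0.3, -1.2, 3.2]
opening: 0.0396
gripper_force: 30.0
clock: 18.15
tool_pos: [0.4498, 0.4039, 0.1358]
orientation: [-179.6, -0.2, -14.9]
force: [1.1, 0.5, -1.0]
opening: 0.04
gripper_force: 30.0
delta [0.359 4.799 0.706] rot [-0.001 -0.     0.001] now [0.448  0.4018 0.181 ] [-1.7995e+02 -1.0000e-02  6.6100e+00] t 18.55
```

```bash
for i in 1 2; do python3 -m creep '[{"grip":1,"delta_pos":[0.05,0.4,0],"rotation":[0,0,0]},{"grip":1,"delta_pos":[0.05,0.8,0],"rotation":[0,0,0]},{"grip":1,"delta_pos":[0.09,1,0],"rotation":[0,0,0]}]' >/dev/null; done
for i in 1 2; do python3 -m creep '[{"grip":1,"delta_pos":[0.05,0.4,0],"rotation":[0,0,0]},{"grip":1,"delta_pos":[0.05,0.8,0],"rotation":[0,0,0]},{"grip":1,"delta_pos":[0.09,1,0],"rotation":[0,0,0]}]' >/dev/null; done
python3 -m creep '[{"grip":1,"delta_pos":[0,0.3,0],"rotation":[0,0,0]},{"grip":1,"delta_pos":[0,0.65,0.3],"rotation":[0,0,0]},{"grip":1,"delta_pos":[0,0.8,0.7],"rotation":[0,0,0]},{"grip":1,"delta_pos":[0,0.8,0.7],"rotation":[0,0,0]},{"grip":1,"delta_pos":[0,0.8,0.7],"rotation":[0,0,0]}]'
python3 go.py .5389 -.0708 .0612 6.5
```

```text
clock: 20.25
tool_pos: [0.5376, -0.0716, 0.1097]
orientation: [180.0, 0.2, 6.3]
force: [0.8, 0.7, -1.7]
opening: 0.0399
gripper_force: 30.0
delta [ 0.015 -0.007  0.485] rot [ 0.     0.002 -0.002] now [ 0.5376 -0.0716  0.1097] [179.97   0.18   6.32] t 20.25
```

```bash
python3 -m creep '[{"grip":1,"delta_pos":[0,0,0.2],"rotation":[0,0,0]},{"grip":1,"delta_pos":[0,0,0.38],"rotation":[0,0,0]},{"grip":1,"delta_pos":[0,0,0.485],"rotation":[0,0,0]},{"grip":1,"delta_pos":[0,0,0.485],"rotation":[0,0,0]},{"grip":1,"delta_pos":[0,0,0.485],"rotation":[0,0,0]}]'
python3 go.py .5389 -.0708 .0610 6.5
python3 -m creep '[{"grip":0,"delta_pos":[0,0,0],"rotation":[0,0,0]},{"grip":0,"delta_pos":[0,0,0],"rotation":[0,0,0]},{"grip":0,"delta_pos":[0,0,0],"rotation":[0,0,0]},{"grip":0,"delta_pos":[0,0,0],"rotation":[0,0,0]},{"grip":0,"delta_pos":[0,0,0],"rotation":[0,0,0]}]' >/dev/null
python3 -m creep '[{"grip":0,"delta_pos":[0,0,-0.3],"rotation":[0,0,0]},{"grip":0,"delta_pos":[0,0,-0.6],"rotation":[0,0,0]},{"grip":0,"delta_pos":[0,0,-1],"rotation":[0,0,0]},{"grip":0,"delta_pos":[0,0,-1],"rotation":[0,0,0]}]'
python3 -m creep '[{"grip":0,"delta_pos":[0,0,-0.4],"rotation":[0,0,0]},{"grip":0,"delta_pos":[0,0,-0.8],"rotation":[0,0,0]},{"grip":0,"delta_pos":[0,0,-1],"rotation":[0,0,0]},{"grip":0,"delta_pos":[0,0,-1],"rotation":[0,0,0]}]' >/dev/null
python3 - <<'E'
from h import *
s=snap('wrist','w7.png')
modat(s,.5389,-.0708,.062);modat(s,.5238,.0608,.062)
E
python3 go.py .5389 0.003 .306 -83.6
```

```text
clock: 20.75
tool_pos: [0.5392, -0.0706, 0.0632]
orientation: [180.0, -0.1, 6.5]
force: [1.0, -0.3, -1.7]
opening: 0.0397
gripper_force: 30.0
delta [-0.003  0.002  0.022] rot [ 0.    -0.001  0.001] now [ 0.5392 -0.0706  0.0632] [ 1.7999e+02 -7.0000e-02  6.5500e+00] t 20.75
clock: 21.65
tool_pos: [0.5415, -0.071, 0.1676]
orientation: [180.0, -0.5, 6.6]
force: [-0.0, -0.4, -0.5]
opening: 0.0875
gripper_force: 0.0
(np.int64(320), np.int64(184)) [np.int32(52), np.int32(46), np.int32(50), np.int32(47), np.int32(44), np.int32(46)] mean [ 0.5388 -0.0699]
  yaw 6.53 len 0.0409
(np.int64(208), np.int64(185)) [np.int32(31), np.int32(35), np.int32(39), np.int32(86), np.int32(89), np.int32(30), np.int32(30), np.int32(38), np.int32(94)] mean [0.5311 0.0706]
delta [ 0.085 -0.736 -0.425] rot [-2.000e-03 -1.000e-03  1.001e+00] now [ 0.5389 -0.071   0.2634] [-179.98   -0.18    6.51] t 22.1
```

View pics/w7.png

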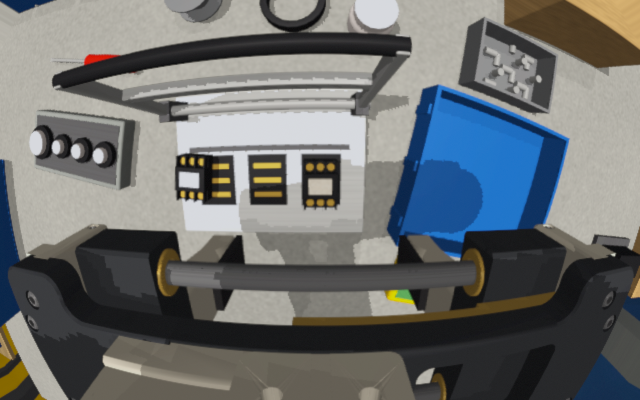

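```bash
python3 - <<'E'
from h import *
s=np.load('pics/w7.npz')
P,A=brass(s,172,208,150,203,.062,6);print(A,P.round(4).tolist(),P.mean(0))
d=P[np.argsort(P[:,0])];w=d[3:].mean(0)-d[:3].mean(0);print(np.degrees(np.arctan2(w[1],w[0])),np.linalg.norm(w))
E
python3 go.py .53 0.09 .16 5
```

```text
[np.int32(31), np.int32(35), np.int32(39), np.int32(30), np.int32(30), np.int32(38)] [[0.551, 0.0954], [0.5513, 0.0836], [0.5516, 0.0713], [0.5101, 0.0951], [0.5101, 0.0828], [0.5104, 0.0712]] [0.5307635  0.08323621]
0.5213498765695517 0.04108579315093485
delta [ 0.09  -1.61   1.035] rot [-0.    -0.002  0.017] now [ 0.5389 -0.071   0.2634] [-179.98   -0.18    6.51] t 22.1
```

```bash
python3 -m creep '[{"grip":0,"delta_pos":[0,-0.3,0],"rotation":[0,0,0.03]},{"grip":0,"delta_pos":[0.05,-0.6,0.3],"rotation":[0,0,0.061]},{"grip":0,"delta_pos":[0.09,-0.95,0.6],"rotation":[0,0,0.061]},{"grip":0,"delta_pos":[0.09,-0.95,0.9],"rotation":[0,0,0.061]}]' >/dev/null
python3 -m creep '[{"grip":0,"delta_pos":[0,-0.3,0],"rotation":[0,0,0]},{"grip":0,"delta_pos":[0,-0.59,0],"rotation":[0,0,0]},{"grip":0,"delta_pos":[0,-0.59,0],"rotation":[0,0,0]},{"grip":0,"delta_pos":[0,-0.59,0],"rotation":[0,0,0]}]'
python3 - <<'E'
from h import *
s=snap('wrist','w8.png');modat(s,.5308,.0832,.062)
E
python3 go.py .5308 .0832 .06 1
```

```text
clock: 22.9
tool_pos: [0.5347, 0.0835, 0.1708]
orientation: [179.9, 0.1, 1.1]
force: [-0.9, -0.9, -0.3]
opening: 0.0877
gripper_force: 0.0
(np.int64(321), np.int64(210)) [np.int32(87), np.int32(88), np.int32(87), np.int32(150), np.int32(154), np.int32(154), np.int32(62), np.int32(62), np.int32(62)] mean [0.5323 0.0768]
delta [-0.038 -0.004  1.111] rot [0.    0.001 0.001] now [0.5348 0.083  0.1711] [1.7996e+02 1.1000e-01 1.0500e+00] t 22.95
```

```bash
python3 - <<'E'
from h import *
s=np.load('pics/w8.npz');P,A=brass(s,321-65,321+65,150,260,.062,20);i=np.array(A)<120;P=P[i];print(P.round(4).tolist(),P.mean(0))
E
python3 -m creep '[{"grip":0,"delta_pos":[-0.038,0,0.3],"rotation":[0,0,0]},{"grip":0,"delta_pos":[-0.038,0,0.6],"rotation":[0,0,0]},{"grip":0,"delta_pos":[-0.038,0,0.8],"rotation":[0,0,0]},{"grip":0,"delta_pos":[-0.038,0,0.8],"rotation":[0,0,0]}]' >/dev/null
python3 go.py .5308 .0832 .06 1
```

```text
[[0.5517, 0.0983], [0.5519, 0.0867], [0.552, 0.0749], [0.5108, 0.0975], [0.511, 0.0862], [0.5112, 0.0743]] [0.53144273 0.08631399]
delta [ 0.014 -0.019  0.293] rot [ 0.001  0.003 -0.001] now [0.5295 0.0814 0.0893] [179.87   0.31   0.93] t 23.35
```

```bash
python3 -m creep '[{"grip":0,"delta_pos":[0.01,-0.035,0],"rotation":[0,0,0]},{"grip":0,"delta_pos":[0.01,-0.035,0.15],"rotation":[0,0,0]},{"grip":0,"delta_pos":[0.01,-0.035,0.29],"rotation":[0,0,0]},{"grip":0,"delta_pos":[0.01,-0.035,0.29],"rotation":[0,0,0]},{"grip":1,"delta_pos":[0.01,-0.035,0.29],"rotation":[0,0,0]}]'
python3 -m creep '[{"grip":1,"delta_pos":[0,0,0],"rotation":[0,0,0]},{"grip":1,"delta_pos":[0,0,0],"rotation":[0,0,0]},{"grip":1,"delta_pos":[0,0,0],"rotation":[0,0,0]},{"grip":1,"delta_pos":[0,0,0],"rotation":[0,0,0]},{"grip":1,"delta_pos":[0,0,0],"rotation":[0,0,0]}]' >/dev/null
python3 -m creep '[{"grip":1,"delta_pos":[0,0,0],"rotation":[0,0,0]},{"grip":1,"delta_pos":[0,0,0],"rotation":[0,0,0]},{"grip":1,"delta_pos":[0,0,0],"rotation":[0,0,0]}]'
python3 -m creep '[{"grip":1,"delta_pos":[0,0,-0.1],"rotation":[0,0,0]},{"grip":1,"delta_pos":[0,0,-0.2],"rotation":[0,0,0]},{"grip":1,"delta_pos":[0,0,-0.2],"rotation":[0,0,-0.061]},{"grip":1,"delta_pos":[0,0,-0.2],"rotation":[0,0,-0.061]},{"grip":1,"delta_pos":[0,0,-0.2],"rotation":[0,0,-0.061]}]'
python3 go.py .5238 .0608 .07 6.5
```

```text
clock: 23.85
tool_pos: [0.5334, 0.0869, 0.0644]
orientation: [-180.0, -0.1, 1.0]
force: [0.5, 0.6, 0.6]
opening: 0.0839
gripper_force: 0.0
clock: 24.65
tool_pos: [0.5326, 0.0867, 0.0632]
orientation: [180.0, 0.0, 1.0]
force: [-0.4, -0.4, 1.2]
opening: 0.04
gripper_force: 30.0
clock: 25.15
tool_pos: [0.5327, 0.0868, 0.0836]
orientation: [-180.0, -0.0, 6.4]
force: [0.4, -0.1, -1.5]
opening: 0.0398
gripper_force: 30.0
delta [-0.117  0.249  0.136] rot [-0.    -0.    -0.001] now [0.5327 0.0868 0.0836] [-1.7998e+02 -3.0000e-02  6.3800e+00] t 25.15
```

```bash
python3 -m creep '[{"grip":1,"delta_pos":[-0.105,0.249,0],"rotation":[0,0,0]},{"grip":1,"delta_pos":[-0.105,0.249,0],"rotation":[0,0,0]},{"grip":1,"delta_pos":[-0.105,0.249,0.1],"rotation":[0,0,0]},{"grip":1,"delta_pos":[-0.105,0.249,0.2],"rotation":[0,0,0]},{"grip":1,"delta_pos":[-0.105,0.249,0.2],"rotation":[0,0,0]}]'
python3 -m creep '[{"grip":1,"delta_pos":[0,0,0],"rotation":[0,0,0]},{"grip":0,"delta_pos":[0,0,0],"rotation":[0,0,0]},{"grip":0,"delta_pos":[0,0,0],"rotation":[0,0,0]},{"grip":0,"delta_pos":[0,0,0],"rotation":[0,0,0]},{"grip":0,"delta_pos":[0,0,0],"rotation":[0,0,0]}]'
python3 -m creep '[{"grip":0,"delta_pos":[0,0,-0.3],"rotation":[0,0,0]},{"grip":0,"delta_pos":[0,0,-0.6],"rotation":[0,0,0]},{"grip":0,"delta_pos":[0,0,-1],"rotation":[0,0,0]},{"grip":0,"delta_pos":[0,0,-1],"rotation":[0,0,0]}]' >/dev/null
python3 -m creep '[{"grip":0,"delta_pos":[0,0.3,-0.4],"rotation":[0,0,0]},{"grip":0,"delta_pos":[0,0.6,-0.8],"rotation":[0,0,0]},{"grip":0,"delta_pos":[0,0.6,-1],"rotation":[0,0,0]},{"grip":0,"delta_pos":[0,0.6,-1],"rotation":[0,0,0]}]' >/dev/null
python3 - <<'E'
from h import *
s=snap('wrist','w9.png')
modat(s,.5389,-.0708,.062);modat(s,.5238,.0608,.062)
E
python3 go.py .643 0.008 .306 -83.6
```

```text
clock: 25.65
tool_pos: [0.525, 0.0611, 0.062]
orientation: [180.0, 0.0, 6.5]
force: [-0.1, 0.1, -0.4]
opening: 0.0395
gripper_force: 30.0
clock: 26.15
tool_pos: [0.5251, 0.0609, 0.0632]
orientation: [-180.0, -0.0, 6.5]
force: [0.6, -0.2, -0.0]
opening: 0.066
gripper_force: 0.0
(np.int64(383), np.int64(185)) [np.int32(48), np.int32(45), np.int32(38), np.int32(42), np.int32(41), np.int32(38)] mean [ 0.5388 -0.0682]
  yaw 6.48 len 0.0409
(np.int64(267), np.int64(186)) [np.int32(46), np.int32(52), np.int32(49), np.int32(43), np.int32(49), np.int32(49)] mean [0.5228 0.0602]
  yaw 6.67 len 0.0408
delta [ 1.108  0.055 -0.412] rot [-2.000e-03 -1.000e-03  1.001e+00] now [0.5324 0.001  0.2645] [-179.95   -0.18    6.46] t 27.0
```

```bash
python3 -m creep '[{"grip":0,"delta_pos":[0,0,-0.4],"rotation":[0,0,0.09]},{"grip":0,"delta_pos":[0,0,-0.5],"rotation":[0,0,0.18]},{"grip":0,"delta_pos":[0,0,-0.5],"rotation":[0,0,0.27]},{"grip":0,"delta_pos":[0,0,-0.5],"rotation":[0,0,0.36]},{"grip":0,"delta_pos":[0,0,-0.5],"rotation":[0,0,0.45]}]' >/dev/null
python3 -m creep '[{"grip":0,"delta_pos":[0,0,0],"rotation":[0,0,0.09]},{"grip":0,"delta_pos":[0,0,0],"rotation":[0,0,0.18]},{"grip":0,"delta_pos":[0,0,0],"rotation":[0,0,0.27]},{"grip":0,"delta_pos":[0,0,0],"rotation":[0,0,0.36]},{"grip":0,"delta_pos":[0,0,0],"rotation":[0,0,0.45]}]' >/dev/null
python3 -m creep '[{"grip":0,"delta_pos":[0,0,0],"rotation":[0,0,0.09]},{"grip":0,"delta_pos":[0,0,0],"rotation":[0,0,0.1]},{"grip":0,"delta_pos":[0,0,0],"rotation":[0,0,0.1]}]' >/dev/null
python3 go.py .641 0.004 .31 -83.6
```

```text
delta [ 0.102 -1.091  0.02 ] rot [ 0.001 -0.     0.004] now [0.5315 0.0014 0.3121] [ 1.7991e+02 -1.0000e-02 -8.3280e+01] t 28.3
```

```bash
python3 -m creep '[{"grip":0.2,"delta_pos":[0.05,-0.4,0],"rotation":[0,0,0]},{"grip":0.2,"delta_pos":[0.1,-0.8,0],"rotation":[0,0,0]},{"grip":0.2,"delta_pos":[0.1,-1,0],"rotation":[0,0,0]},{"grip":0.2,"delta_pos":[0.1,-1,0],"rotation":[0,0,0]}]' >/dev/null
python3 -m creep '[{"grip":0.2,"delta_pos":[0,-0.09,0],"rotation":[0,0,0]},{"grip":0.2,"delta_pos":[0,-0.09,0.3],"rotation":[0,0,0]},{"grip":0.2,"delta_pos":[0,-0.09,0.6],"rotation":[0,0,0]},{"grip":0.2,"delta_pos":[0,-0.09,0.7],"rotation":[0,0,0]},{"grip":0.2,"delta_pos":[0,-0.09,0.7],"rotation":[0,0,0]}]'
python3 -m creep '[{"grip":1,"delta_pos":[0,0,0],"rotation":[0,0,0]},{"grip":1,"delta_pos":[0,0,0],"rotation":[0,0,0]},{"grip":1,"delta_pos":[0,0,0],"rotation":[0,0,0]},{"grip":1,"delta_pos":[0,0,0],"rotation":[0,0,0]},{"grip":1,"delta_pos":[0,0,0],"rotation":[0,0,0]}]' >/dev/null
python3 -m creep '[{"grip":1,"delta_pos":[0,0,0],"rotation":[0,0,0]},{"grip":1,"delta_pos":[0,0,0],"rotation":[0,0,0]},{"grip":1,"delta_pos":[0,0,0],"rotation":[0,0,0]},{"grip":1,"delta_pos":[0,0,0],"rotation":[0,0,0]},{"grip":1,"delta_pos":[0,0,0],"rotation":[0,0,0]}]'
```

```text
clock: 29.2
tool_pos: [0.6404, 0.0035, 0.2421]
orientation: [179.9, -0.0, -83.4]
force: [0.7, 0.0, 0.3]
opening: 0.07
gripper_force: 0.0
clock: 30.2
tool_pos: [0.6418, 0.0036, 0.2435]
orientation: [-179.9, -0.0, -83.5]
force: [1.8, 0.4, 1.7]
opening: 0.0111
gripper_force: 30.0
```

```bash
python3 -m creep '[{"grip":1,"delta_pos":[0,0.287,-0.018],"rotation":[0,0,0]},{"grip":1,"delta_pos":[0,0.507,0],"rotation":[0,0,0]},{"grip":1,"delta_pos":[0,0.706,0.043],"rotation":[0,0,0]},{"grip":1,"delta_pos":[0,0.899,0.109],"rotation":[0,0,0]},{"grip":1,"delta_pos":[0,0.899,0.109],"rotation":[0,0,0]}]'
python3 -m creep '[{"grip":1,"delta_pos":[0,0.198,0.097],"rotation":[0,0,0]},{"grip":1,"delta_pos":[0,0.369,0.209],"rotation":[0,0,0]},{"grip":1,"delta_pos":[0,0.537,0.352],"rotation":[0,0,0]},{"grip":1,"delta_pos":[0,0.685,0.516],"rotation":[0,0,0]},{"grip":1,"delta_pos":[0,0.802,0.683],"rotation":[0,0,0]}]'
python3 -m creep '[{"grip":1,"delta_pos":[0,0.089,0.165],"rotation":[0,0,0]},{"grip":1,"delta_pos":[0,0.159,0.338],"rotation":[0,0,0]},{"grip":1,"delta_pos":[0,0.21,0.518],"rotation":[0,0,0]},{"grip":1,"delta_pos":[0,0.242,0.719],"rotation":[0,0,0]},{"grip":1,"delta_pos":[0,0.251,0.88],"rotation":[0,0,0]}]'
python3 -m creep '[{"grip":1,"delta_pos":[0,0,0.02],"rotation":[0,0,0]},{"grip":1,"delta_pos":[0,0,0.02],"rotation":[0,0,0]},{"grip":1,"delta_pos":[0,0,0.02],"rotation":[0,0,0]}]'
```

```text
clock: 30.7
tool_pos: [0.5494, -0.0069, 0.2311]
orientation: [179.9, 0.0, -83.5]
force: [0.8, 0.6, -6.3]
opening: 0.0113
gripper_force: 30.0
clock: 31.2
tool_pos: [0.475, -0.0152, 0.1649]
orientation: [-179.7, -0.0, -83.4]
force: [12.2, -3.5, -4.2]
opening: 0.0112
gripper_force: 30.0
clock: 31.7
tool_pos: [0.4529, -0.0176, 0.0781]
orientation: [-179.5, -0.0, -83.3]
force: [-4.1, -1.1, 47.2]
opening: 0.0113
gripper_force: 30.0
clock: 32.0
tool_pos: [0.4528, -0.0175, 0.0767]
orientation: [-179.5, -0.0, -83.3]
force: [6.5, -4.8, 11.6]
opening: 0.0107
gripper_force: 30.0
```

```bash
python3 -m creep '[{"grip":0.3,"delta_pos":[0,0,0],"rotation":[0,0,0]},{"grip":0.3,"delta_pos":[0,0,0],"rotation":[0,0,0]},{"grip":0.3,"delta_pos":[0,0,0],"rotation":[0,0,0]},{"grip":0.3,"delta_pos":[0,0,0],"rotation":[0,0,0]},{"grip":0.3,"delta_pos":[0,0,0],"rotation":[0,0,0]}]'
python3 -m creep '[{"grip":0.3,"delta_pos":[0,0,-0.2],"rotation":[0,0,0]},{"grip":0.3,"delta_pos":[0,0,-0.6],"rotation":[0,0,0]},{"grip":1,"delta_pos":[0,0,-1],"rotation":[0,0,0]},{"grip":1,"delta_pos":[-0.4,0,-1],"rotation":[0,0,0]},{"grip":1,"delta_pos":[-0.8,0,-1],"rotation":[0,0,0]}]' >/dev/null
python3 -m creep '[{"grip":1,"delta_pos":[-0.3,0,-0.4],"rotation":[0,0,0]},{"grip":1,"delta_pos":[-0.6,0,-0.8],"rotation":[0,0,0]},{"grip":1,"delta_pos":[-1,0,-0.8],"rotation":[0,0,0]},{"grip":1,"delta_pos":[-1,0,-0.8],"rotation":[0,0,0]}]' 
python3 -m creep '[{"grip":1,"delta_pos":[0,0,0],"rotation":[0,0,-0.09]},{"grip":1,"delta_pos":[0,0,0],"rotation":[0,0,-0.18]},{"grip":1,"delta_pos":[0,0,0],"rotation":[0,0,-0.27]},{"grip":1,"delta_pos":[0,0,0],"rotation":[0,0,-0.36]},{"grip":1,"delta_pos":[0,0,0],"rotation":[0,0,-0.44]}]' >/dev/null
python3 -m creep '[{"grip":1,"delta_pos":[0,0,0],"rotation":[0,0,-0.09]},{"grip":1,"delta_pos":[0,0,0],"rotation":[0,0,-0.18]},{"grip":1,"delta_pos":[0,0,0],"rotation":[0,0,-0.27]},{"grip":1,"delta_pos":[0,0,0],"rotation":[0,0,-0.36]},{"grip":1,"delta_pos":[0,0,0],"rotation":[0,0,-0.44]}]' 
python3 go.py .5 .28 .2 -5.8
python3 - <<'E'
from h import *
s=snap('wrist','w10.png')
E
```

```text
clock: 32.5
tool_pos: [0.4469, -0.0186, 0.0737]
orientation: [179.9, -0.0, -83.5]
force: [-1.0, -0.3, -0.4]
opening: 0.0452
gripper_force: 0.0
clock: 33.4
tool_pos: [0.427, 0.1639, 0.2551]
orientation: [-179.9, 0.1, -83.3]
force: [0.5, -1.2, -1.1]
opening: 0.011
gripper_force: 0.0
clock: 34.4
tool_pos: [0.4265, 0.1596, 0.2533]
orientation: [179.9, 0.1, -4.0]
force: [0.6, 0.0, -0.8]
opening: -0.0002
gripper_force: 0.0
delta [ 0.651 -1.252  0.531] rot [0.001 0.001 0.02 ] now [0.4265 0.1596 0.2533] [ 1.7994e+02  7.0000e-02 -3.9700e+00] t 34.4
```

View pics/w10.png

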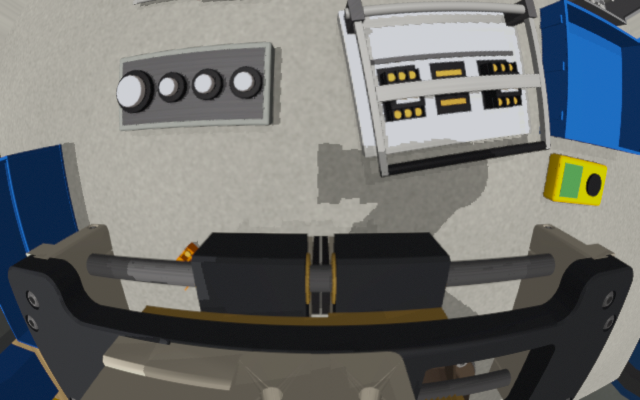

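```bash
python3 - <<'E'
from h import *
def keys(f,w,z):
    s=np.load(f);u0,u1,v0,v1=w;g=s['color'].min(2);m=np.zeros_like(g);m[v0:v1,u0:u1]=g[v0:v1,u0:u1]>190
    n,l,st,ce=cv2.connectedComponentsWithStats(m)
    return np.array([fe2w(s,*ce[i],z)[:2] for i in range(1,n) if st[i,4]>60])
for z in (.045,.05,.055):
  for f,w in(('pics/w1.npz',(235,412,35,100)),('pics/w10.npz',(110,268,55,120))):
    P=keys(f,w,z);P=P[np.argsort(-P[:,1])];print(z,P.round(4).tolist(),np.linalg.norm(np.diff(P,axis=0),axis=1).round(4))
E
```

```text
0.045 [[0.5633, 0.3876], [0.5578, 0.3307], [0.553, 0.2829], [0.5484, 0.2348]] [0.0572 0.0481 0.0483]
0.045 [[0.5635, 0.3914], [0.558, 0.3345], [0.5532, 0.2866], [0.5484, 0.2388]] [0.0571 0.0482 0.048 ]
0.05 [[0.5624, 0.3866], [0.557, 0.3305], [0.5523, 0.2834], [0.5477, 0.236]] [0.0563 0.0473 0.0476]
0.05 [[0.5626, 0.388], [0.5571, 0.3319], [0.5525, 0.2847], [0.5477, 0.2376]] [0.0563 0.0475 0.0473]
0.055 [[0.5615, 0.3856], [0.5562, 0.3303], [0.5515, 0.2839], [0.547, 0.2372]] [0.0555 0.0466 0.0469]
0.055 [[0.5617, 0.3846], [0.5563, 0.3294], [0.5517, 0.2828], [0.547, 0.2364]] [0.0555 0.0468 0.0466]
```

```bash
python3 -m creep '[{"grip":1,"delta_pos":[0,-0.4,0],"rotation":[0,0,0.02]},{"grip":1,"delta_pos":[0.3,-0.8,0],"rotation":[0,0,0.02]},{"grip":1,"delta_pos":[0.6,-1,0],"rotation":[0,0,0.02]}]' >/dev/null
python3 -m creep '[{"grip":1,"delta_pos":[0.3,-0.4,0],"rotation":[0,0,0]},{"grip":1,"delta_pos":[0.55,-0.8,0.3],"rotation":[0,0,0]},{"grip":1,"delta_pos":[0.55,-1,0.6],"rotation":[0,0,0]},{"grip":1,"delta_pos":[0.55,-1,0.9],"rotation":[0,0,0]},{"grip":1,"delta_pos":[0.55,-1,1],"rotation":[0,0,0]}]' 
python3 -m creep '[{"grip":1,"delta_pos":[0,0,0],"rotation":[0,0,0]}]' 
python3 go.py .5619 .3862 .085 -5.8
```

```text
clock: 35.25
tool_pos: [0.5578, 0.3477, 0.149]
orientation: [179.7, 0.3, -6.2]
force: [0.2, -0.5, -0.1]
opening: 0.0003
gripper_force: 0.0
clock: 35.35
tool_pos: [0.5587, 0.3479, 0.152]
orientation: [179.8, 0.1, -6.2]
force: [0.2, 0.0, 0.1]
opening: 0.0006
gripper_force: 0.0
delta [-0.008 -0.387  0.669] rot [ 0.002  0.002 -0.004] now [0.5587 0.3479 0.152 ] [ 1.798e+02  1.500e-01 -6.180e+00] t 35.35
```

```bash
python3 -m creep '[{"grip":1,"delta_pos":[0,-0.39,0],"rotation":[0,0,0]},{"grip":1,"delta_pos":[0,-0.39,0.3],"rotation":[0,0,0]},{"grip":1,"delta_pos":[0,-0.39,0.6],"rotation":[0,0,0]},{"grip":1,"delta_pos":[0,-0.39,0.68],"rotation":[0,0,0]},{"grip":1,"delta_pos":[0,-0.39,0.68],"rotation":[0,0,0]}]'
python3 -m creep '[{"grip":1,"delta_pos":[0,0,0.02],"rotation":[0,0,0]},{"grip":1,"delta_pos":[0,0,0.04],"rotation":[0,0,0]},{"grip":1,"delta_pos":[0,0,0.06],"rotation":[0,0,0]}]'
python3 -m creep '[{"grip":1,"delta_pos":[0,0,0.02],"rotation":[0,0,0]},{"grip":1,"delta_pos":[0,0,0.04],"rotation":[0,0,0]},{"grip":1,"delta_pos":[0,0,0.06],"rotation":[0,0,0]}]'
```

```text
clock: 35.85
tool_pos: [0.5638, 0.3874, 0.0866]
orientation: [180.0, -0.0, -6.1]
force: [0.3, -0.1, 0.8]
opening: 0.0006
gripper_force: 0.0
clock: 36.15
tool_pos: [0.5642, 0.3883, 0.0814]
orientation: [-179.9, -0.1, -6.1]
force: [-0.6, 0.0, -0.5]
opening: 0.0006
gripper_force: 0.0
clock: 36.45
tool_pos: [0.5638, 0.388, 0.0741]
orientation: [-180.0, -0.0, -6.1]
force: [-1.0, -0.1, 2.6]
opening: 0.0007
gripper_force: 1.3
```

```bash
python3 -m creep '[{"grip":1,"delta_pos":[0,0,0.015],"rotation":[0,0,0]},{"grip":1,"delta_pos":[0,0,0.03],"rotation":[0,0,0]},{"grip":1,"delta_pos":[0,0,0.03],"rotation":[0,0,0]}]'
python3 -m creep '[{"grip":1,"delta_pos":[0,0,0.015],"rotation":[0,0,0]},{"grip":1,"delta_pos":[0,0,0.03],"rotation":[0,0,0]},{"grip":1,"delta_pos":[0,0,0.03],"rotation":[0,0,0]}]'
```

```text
clock: 36.75
tool_pos: [0.5637, 0.388, 0.0711]
orientation: [-180.0, -0.0, -6.1]
force: [-0.2, -1.1, 3.9]
opening: 0.0003
gripper_force: 2.2
clock: 37.05
tool_pos: [0.5638, 0.3881, 0.0701]
orientation: [-180.0, -0.1, -6.0]
force: [-5.1, -2.6, 16.5]
opening: 0.0003
gripper_force: 8.4
```

```bash
python3 -m creep '[{"grip":1,"delta_pos":[0,0,-0.15],"rotation":[0,0,0]},{"grip":1,"delta_pos":[0,0,-0.35],"rotation":[0,0,0]},{"grip":1,"delta_pos":[0,0,-0.35],"rotation":[0,0,0]}]'
python3 -m creep '[{"grip":1,"delta_pos":[0,0.4,0],"rotation":[0,0,0]},{"grip":1,"delta_pos":[0,0.8,0],"rotation":[0,0,0]},{"grip":1,"delta_pos":[0,0.8,0],"rotation":[0,0,0]}]'
python3 -m creep '[{"grip":1,"delta_pos":[0,0.4,0],"rotation":[0,0,0]},{"grip":1,"delta_pos":[0,0.71,0],"rotation":[0,0,0]},{"grip":1,"delta_pos":[0,0.71,0],"rotation":[0,0,0]},{"grip":1,"delta_pos":[0,0.71,0],"rotation":[0,0,0]},{"grip":1,"delta_pos":[0,0.71,0],"rotation":[0,0,0]}]'
python3 go.py .5473 .2369 .076 -6
```

```text
clock: 37.35
tool_pos: [0.5648, 0.389, 0.106]
orientation: [-179.8, -0.2, -6.1]
force: [-0.9, 0.9, 0.1]
opening: 0.0003
gripper_force: 0.0
clock: 37.65
tool_pos: [0.5536, 0.3041, 0.1024]
orientation: [179.9, 0.1, -6.3]
force: [0.3, 1.0, -0.4]
opening: 0.0004
gripper_force: 0.0
clock: 38.15
tool_pos: [0.548, 0.2385, 0.1029]
orientation: [-180.0, -0.0, -6.1]
force: [0.7, 0.0, 0.2]
opening: 0.0004
gripper_force: 0.0
delta [-0.005  0.017  0.269] rot [-0.    -0.    -0.001] now [0.548  0.2385 0.1029] [-1.7998e+02 -2.0000e-02 -6.0800e+00] t 38.15
```

```bash
python3 -m creep '[{"grip":1,"delta_pos":[0,0.015,0.15],"rotation":[0,0,0]},{"grip":1,"delta_pos":[0,0.015,0.25],"rotation":[0,0,0]},{"grip":1,"delta_pos":[0,0.015,0.3],"rotation":[0,0,0]},{"grip":1,"delta_pos":[0,0.015,0.3],"rotation":[0,0,0]},{"grip":1,"delta_pos":[0,0.015,0.3],"rotation":[0,0,0]}]'
python3 -m creep '[{"grip":1,"delta_pos":[0,0,0.015],"rotation":[0,0,0]},{"grip":1,"delta_pos":[0,0,0.03],"rotation":[0,0,0]},{"grip":1,"delta_pos":[0,0,0.03],"rotation":[0,0,0]}]'
python3 -m creep '[{"grip":1,"delta_pos":[0,0,0.015],"rotation":[0,0,0]},{"grip":1,"delta_pos":[0,0,0.025],"rotation":[0,0,0]},{"grip":1,"delta_pos":[0,0,0.025],"rotation":[0,0,0]}]'
```

```text
clock: 38.65
tool_pos: [0.5474, 0.2367, 0.0732]
orientation: [180.0, 0.0, -6.1]
force: [-1.5, 0.9, 3.6]
opening: 0.0002
gripper_force: 1.6
clock: 38.95
tool_pos: [0.5476, 0.2366, 0.0704]
orientation: [-180.0, -0.0, -6.1]
force: [-2.8, 1.8, 5.4]
opening: 0.0003
gripper_force: 2.4
clock: 39.25
tool_pos: [0.5478, 0.2366, 0.07]
orientation: [-179.9, -0.1, -6.0]
force: [-9.5, 0.3, 22.8]
opening: 0.0007
gripper_force: 11.2
```

```bash
python3 -m creep '[{"grip":1,"delta_pos":[0,0,-0.15],"rotation":[0,0,0]},{"grip":1,"delta_pos":[0,0,-0.355],"rotation":[0,0,0]},{"grip":1,"delta_pos":[0,0,-0.355],"rotation":[0,0,0]}]' >/dev/null
python3 -m creep '[{"grip":1,"delta_pos":[0,-0.25,0],"rotation":[0,0,0]},{"grip":1,"delta_pos":[0,-0.47,0],"rotation":[0,0,0]},{"grip":1,"delta_pos":[0,-0.47,0],"rotation":[0,0,0]},{"grip":1,"delta_pos":[0,-0.47,0],"rotation":[0,0,0]},{"grip":1,"delta_pos":[0,-0.47,0],"rotation":[0,0,0]}]'
python3 -m creep '[{"grip":1,"delta_pos":[0,0,0.15],"rotation":[0,0,0]},{"grip":1,"delta_pos":[0,0,0.25],"rotation":[0,0,0]},{"grip":1,"delta_pos":[0,0,0.3],"rotation":[0,0,0]},{"grip":1,"delta_pos":[0,0,0.3],"rotation":[0,0,0]},{"grip":1,"delta_pos":[0,0,0.3],"rotation":[0,0,0]}]'
python3 -m creep '[{"grip":1,"delta_pos":[0,0,0.015],"rotation":[0,0,0]},{"grip":1,"delta_pos":[0,0,0.03],"rotation":[0,0,0]},{"grip":1,"delta_pos":[0,0,0.045],"rotation":[0,0,0]},{"grip":1,"delta_pos":[0,0,0.055],"rotation":[0,0,0]},{"grip":1,"delta_pos":[0,0,0.055],"rotation":[0,0,0]}]'
```

```text
clock: 40.05
tool_pos: [0.552, 0.2831, 0.1022]
orientation: [179.9, 0.1, -6.1]
force: [-0.0, -0.6, 0.4]
opening: 0.0005
gripper_force: 0.0
clock: 40.55
tool_pos: [0.5522, 0.2826, 0.0732]
orientation: [180.0, 0.0, -6.1]
force: [-1.1, -0.4, 3.9]
opening: 0.0006
gripper_force: 1.6
clock: 41.05
tool_pos: [0.5526, 0.2829, 0.07]
orientation: [-180.0, -0.1, -6.0]
force: [-9.0, -4.7, 22.4]
opening: -0.0002
gripper_force: 11.0
```

Same again for key1, then the big key (56 mm further).

```bash
python3 -m creep '[{"grip":1,"delta_pos":[0,0,-0.15],"rotation":[0,0,0]},{"grip":1,"delta_pos":[0,0,-0.355],"rotation":[0,0,0]},{"grip":1,"delta_pos":[0,0,-0.355],"rotation":[0,0,0]}]' >/dev/null
python3 -m creep '[{"grip":1,"delta_pos":[0,-0.25,0],"rotation":[0,0,0]},{"grip":1,"delta_pos":[0,-0.475,0],"rotation":[0,0,0]},{"grip":1,"delta_pos":[0,-0.475,0],"rotation":[0,0,0]},{"grip":1,"delta_pos":[0,-0.475,0],"rotation":[0,0,0]},{"grip":1,"delta_pos":[0,-0.475,0],"rotation":[0,0,0]}]'
python3 -m creep '[{"grip":1,"delta_pos":[0,0,0.15],"rotation":[0,0,0]},{"grip":1,"delta_pos":[0,0,0.25],"rotation":[0,0,0]},{"grip":1,"delta_pos":[0,0,0.3],"rotation":[0,0,0]},{"grip":1,"delta_pos":[0,0,0.3],"rotation":[0,0,0]},{"grip":1,"delta_pos":[0,0,0.3],"rotation":[0,0,0]}]'
python3 -m creep '[{"grip":1,"delta_pos":[0,0,0.015],"rotation":[0,0,0]},{"grip":1,"delta_pos":[0,0,0.03],"rotation":[0,0,0]},{"grip":1,"delta_pos":[0,0,0.045],"rotation":[0,0,0]},{"grip":1,"delta_pos":[0,0,0.055],"rotation":[0,0,0]},{"grip":1,"delta_pos":[0,0,0.055],"rotation":[0,0,0]}]'
python3 -m creep '[{"grip":1,"delta_pos":[0,0,-0.15],"rotation":[0,0,0]},{"grip":1,"delta_pos":[0,0,-0.355],"rotation":[0,0,0]},{"grip":1,"delta_pos":[0,0,-0.355],"rotation":[0,0,0]}]' >/dev/null
python3 -m creep '[{"grip":1,"delta_pos":[0,-0.25,0],"rotation":[0,0,0]},{"grip":1,"delta_pos":[0,-0.56,0],"rotation":[0,0,0]},{"grip":1,"delta_pos":[0,-0.56,0],"rotation":[0,0,0]},{"grip":1,"delta_pos":[0,-0.56,0],"rotation":[0,0,0]},{"grip":1,"delta_pos":[0,-0.56,0],"rotation":[0,0,0]}]'
```

```text
clock: 41.85
tool_pos: [0.5572, 0.3297, 0.1024]
orientation: [180.0, 0.0, -6.1]
force: [0.8, 0.4, 0.1]
opening: 0.0002
gripper_force: 0.0
clock: 42.35
tool_pos: [0.5574, 0.3298, 0.0733]
orientation: [180.0, 0.0, -6.1]
force: [-1.8, -1.8, 2.4]
opening: 0.0003
gripper_force: 1.6
clock: 42.85
tool_pos: [0.5577, 0.3302, 0.07]
orientation: [-180.0, -0.1, -6.0]
force: [-6.7, -4.6, 20.5]
opening: 0.0003
gripper_force: 10.2
clock: 43.65
tool_pos: [0.5631, 0.3854, 0.1025]
orientation: [180.0, 0.0, -6.1]
force: [0.8, 0.1, -0.1]
opening: 0.0005
gripper_force: 0.0
```

```bash
python3 -m creep '[{"grip":1,"delta_pos":[0,0,0.15],"rotation":[0,0,0]},{"grip":1,"delta_pos":[0,0,0.25],"rotation":[0,0,0]},{"grip":1,"delta_pos":[0,0,0.3],"rotation":[0,0,0]},{"grip":1,"delta_pos":[0,0,0.3],"rotation":[0,0,0]},{"grip":1,"delta_pos":[0,0,0.3],"rotation":[0,0,0]}]'
python3 -m creep '[{"grip":1,"delta_pos":[0,0,0.015],"rotation":[0,0,0]},{"grip":1,"delta_pos":[0,0,0.03],"rotation":[0,0,0]},{"grip":1,"delta_pos":[0,0,0.045],"rotation":[0,0,0]},{"grip":1,"delta_pos":[0,0,0.055],"rotation":[0,0,0]},{"grip":1,"delta_pos":[0,0,0.055],"rotation":[0,0,0]}]'
python3 -m creep '[{"grip":1,"delta_pos":[0,0,-0.15],"rotation":[0,0,0]},{"grip":1,"delta_pos":[0,0,-0.5],"rotation":[0,0,0]},{"grip":1,"delta_pos":[0,0,-1],"rotation":[0,0,0]}]' >/dev/null
python3 -m creep '[{"grip":0.5,"delta_pos":[0,0.4,-0.3],"rotation":[0,0,0]},{"grip":0.3,"delta_pos":[-0.3,0.8,-0.6],"rotation":[0,0,0]},{"grip":0.3,"delta_pos":[-0.5,1,-0.6],"rotation":[0,0,0]}]' >/dev/null
python3 -m creep '[{"grip":0.3,"delta_pos":[-0.3,0.4,0],"rotation":[0,0,0]},{"grip":0.3,"delta_pos":[-0.5,0.8,0],"rotation":[0,0,0]},{"grip":0.3,"delta_pos":[-0.5,1,0],"rotation":[0,0,0]}]' >/dev/null
python3 -m creep '[{"grip":0.3,"delta_pos":[-0.3,0.4,0],"rotation":[0,0,0]},{"grip":0.3,"delta_pos":[-0.5,0.8,0],"rotation":[0,0,0]},{"grip":0.3,"delta_pos":[-0.5,1,0],"rotation":[0,0,0]}]' >/dev/null
python3 -m creep '[{"grip":0.3,"delta_pos":[0,0.4,0],"rotation":[0,0,0]},{"grip":0.3,"delta_pos":[0,0.8,0],"rotation":[0,0,0]},{"grip":0.3,"delta_pos":[0,1,0],"rotation":[0,0,0]}]' >/dev/null
python3 -m creep '[{"grip":0.3,"delta_pos":[0,0,0],"rotation":[0,0,0.09]},{"grip":0.3,"delta_pos":[0,0,0],"rotation":[0,0,0.18]},{"grip":0.3,"delta_pos":[0,0,0],"rotation":[0,0,0.27]},{"grip":0.3,"delta_pos":[0,0,0],"rotation":[0,0,0.36]},{"grip":0.3,"delta_pos":[0,0,0],"rotation":[0,0,0.44]}]' >/dev/null
python3 -m creep '[{"grip":0.3,"delta_pos":[0,0,0],"rotation":[0,0,0.09]},{"grip":0.3,"delta_pos":[0,0,0],"rotation":[0,0,0.18]},{"grip":0.3,"delta_pos":[0,0,0],"rotation":[0,0,0.27]},{"grip":0.3,"delta_pos":[0,0,0],"rotation":[0,0,0.36]},{"grip":0.3,"delta_pos":[0,0,0],"rotation":[0,0,0.42]}]'
python3 go.py .4495 -.0165 .15 -83.6
python3 - <<'E'
from h import *
s=snap('wrist','w11.png')
g=s['color'].max(2).astype(int)
def pix(X):
    K=s['intrinsics'];p=s['R']@np.array(X)+s['t'];th=np.arctan2(np.hypot(*p[:2]),p[2]);return p[:2]/np.hypot(*p[:2])*th*K[0,0]+K[:2,2]
for o in(.05,.08):
    q=pix([.4473+.111*o,-.0145-.994*o,.079]);print(q);v=int(q[1]);r=g[v,int(q[0])-25:int(q[0])+25];i=np.where(r<60)[0]+int(q[0])-25
    print(i.min(),i.max(),fe2w(s,(i.min()+i.max())/2,v,.073))
E
```

```text
clock: 44.15
tool_pos: [0.5632, 0.3854, 0.073]
orientation: [179.9, 0.0, -6.1]
force: [-1.2, -1.2, 3.3]
opening: 0.0006
gripper_force: 1.6
clock: 44.65
tool_pos: [0.5636, 0.3859, 0.0701]
orientation: [-180.0, -0.1, -6.0]
force: [-5.6, -5.4, 19.4]
opening: 0.0006
gripper_force: 9.5
clock: 47.15
tool_pos: [0.3725, 0.0045, 0.2278]
orientation: [-179.9, 0.0, -83.8]
force: [-0.1, -0.5, -0.6]
opening: 0.0613
gripper_force: 0.0
delta [ 0.292 -0.742  0.779] rot [-0.001  0.    -0.002] now [0.3725 0.0045 0.2278] [-1.7994e+02  4.0000e-02 -8.3800e+01] t 47.15
[242.09616449 114.02191555]
234 244 [ 0.45744485 -0.06398601  0.073     ]
[241.61297536  82.34854505]
233 243 [ 0.46138444 -0.09478492  0.073     ]
```

```bash
python3 -m creep '[{"grip":0.2,"delta_pos":[0.2,-0.4,0],"rotation":[0,0,0]},{"grip":0.2,"delta_pos":[0.29,-0.767,0],"rotation":[0,0,0]},{"grip":0.2,"delta_pos":[0.29,-0.767,0.3],"rotation":[0,0,0]},{"grip":0.2,"delta_pos":[0.29,-0.767,0.6],"rotation":[0,0,0]},{"grip":0.2,"delta_pos":[0.29,-0.767,0.78],"rotation":[0,0,0]}]' >/dev/null
python3 -m creep '[{"grip":0.2,"delta_pos":[0,0,0],"rotation":[0,0,0]},{"grip":0.2,"delta_pos":[0,0,0],"rotation":[0,0,0]}]' >/dev/null
python3 go.py .452 -.0165 .077 -83.6
```

```text
delta [0.005 0.001 0.73 ] rot [-0.    -0.     0.002] now [ 0.452  -0.0159  0.15  ] [-1.7999e+02 -2.0000e-02 -8.3410e+01] t 47.9
```

```bash
python3 -m creep '[{"grip":0.2,"delta_pos":[0,0,0.3],"rotation":[0,0,0]},{"grip":0.2,"delta_pos":[0,0,0.6],"rotation":[0,0,0]},{"grip":0.2,"delta_pos":[0,0,0.73],"rotation":[0,0,0]},{"grip":0.2,"delta_pos":[0,0,0.73],"rotation":[0,0,0]},{"grip":1,"delta_pos":[0,0,0.73],"rotation":[0,0,0]}]'
python3 -m creep '[{"grip":1,"delta_pos":[0,0,0],"rotation":[0,0,0]},{"grip":1,"delta_pos":[0,0,0],"rotation":[0,0,0]},{"grip":1,"delta_pos":[0,0,0],"rotation":[0,0,0]},{"grip":1,"delta_pos":[0,0,0],"rotation":[0,0,0]},{"grip":1,"delta_pos":[0,0,0],"rotation":[0,0,0]}]' >/dev/null
python3 -m creep '[{"grip":1,"delta_pos":[0,0,0],"rotation":[0,0,0]},{"grip":1,"delta_pos":[0,0,0],"rotation":[0,0,0]},{"grip":1,"delta_pos":[0,0,0],"rotation":[0,0,0]},{"grip":1,"delta_pos":[0,0,0],"rotation":[0,0,0]}]'
python3 -m creep '[{"grip":1,"delta_pos":[0,-0.01,-0.187],"rotation":[0,0,0]},{"grip":1,"delta_pos":[0,-0.041,-0.371],"rotation":[0,0,0]},{"grip":1,"delta_pos":[0,-0.092,-0.551],"rotation":[0,0,0]},{"grip":1,"delta_pos":[0,-0.162,-0.724],"rotation":[0,0,0]},{"grip":1,"delta_pos":[0,-0.251,-0.889],"rotation":[0,0,0]}]'
python3 -m creep '[{"grip":1,"delta_pos":[0,-0.117,-0.167],"rotation":[0,0,0]},{"grip":1,"delta_pos":[0,-0.265,-0.331],"rotation":[0,0,0]},{"grip":1,"delta_pos":[0,-0.433,-0.474],"rotation":[0,0,0]},{"grip":1,"delta_pos":[0,-0.603,-0.586],"rotation":[0,0,0]},{"grip":1,"delta_pos":[0,-0.802,-0.683],"rotation":[0,0,0]}]'
python3 -m creep '[{"grip":1,"delta_pos":[0,-0.193,-0.066],"rotation":[0,0,0]},{"grip":1,"delta_pos":[0,-0.393,-0.109],"rotation":[0,0,0]},{"grip":1,"delta_pos":[0,-0.612,-0.128],"rotation":[0,0,0]},{"grip":1,"delta_pos":[0,-0.782,-0.123],"rotation":[0,0,0]},{"grip":1,"delta_pos":[0,-0.9,-0.109],"rotation":[0,0,0]}]'
```

```text
clock: 48.4
tool_pos: [0.4525, -0.0156, 0.0778]
orientation: [-179.9, 0.0, -83.4]
force: [-0.4, -0.1, 0.4]
opening: 0.0657
gripper_force: 0.0
clock: 49.3
tool_pos: [0.4527, -0.0158, 0.0768]
orientation: [-179.9, 0.0, -83.5]
force: [5.0, -1.7, -1.4]
opening: 0.0111
gripper_force: 30.0
clock: 49.8
tool_pos: [0.4776, -0.0129, 0.166]
orientation: [-179.9, 0.0, -83.5]
force: [11.9, -1.4, -11.4]
opening: 0.0112
gripper_force: 30.0
clock: 50.3
tool_pos: [0.5539, -0.0045, 0.2341]
orientation: [179.7, -0.0, -83.5]
force: [-5.6, -0.9, 3.5]
opening: 0.0108
gripper_force: 30.0
clock: 50.8
tool_pos: [0.6457, 0.0058, 0.2446]
orientation: [179.9, -0.0, -83.5]
force: [-2.7, -1.6, 2.3]
opening: 0.0108
gripper_force: 30.0
```

Release, rise, turn to the rig yaw and look.

```bash
python3 -m creep '[{"grip":0.3,"delta_pos":[0,0,0],"rotation":[0,0,0]},{"grip":0.3,"delta_pos":[0,0,0],"rotation":[0,0,0]},{"grip":0.3,"delta_pos":[0,0,0],"rotation":[0,0,0]},{"grip":0.3,"delta_pos":[0,0,0],"rotation":[0,0,0]}]' >/dev/null
python3 -m creep '[{"grip":0.3,"delta_pos":[0,0,-0.3],"rotation":[0,0,0]},{"grip":0.3,"delta_pos":[0,0,-0.7],"rotation":[0,0,0]},{"grip":0,"delta_pos":[0,0.4,-0.7],"rotation":[0,0,0]},{"grip":0,"delta_pos":[0,0.8,-0.7],"rotation":[0,0,0]},{"grip":0,"delta_pos":[0,1,-0.7],"rotation":[0,0,0]}]' >/dev/null
python3 -m creep '[{"grip":0,"delta_pos":[0,0,0],"rotation":[0,0,-0.09]},{"grip":0,"delta_pos":[0,0,0],"rotation":[0,0,-0.18]},{"grip":0,"delta_pos":[0,0,0],"rotation":[0,0,-0.27]},{"grip":0,"delta_pos":[0,0,0],"rotation":[0,0,-0.36]},{"grip":0,"delta_pos":[0,0,0],"rotation":[0,0,-0.45]}]' >/dev/null
python3 -m creep '[{"grip":0,"delta_pos":[0,0,0],"rotation":[0,0,-0.09]},{"grip":0,"delta_pos":[0,0,0],"rotation":[0,0,-0.18]},{"grip":0,"delta_pos":[0,0,0],"rotation":[0,0,-0.27]},{"grip":0,"delta_pos":[0,0,0],"rotation":[0,0,-0.36]},{"grip":0,"delta_pos":[0,0,0],"rotation":[0,0,-0.45]}]' >/dev/null
python3 -m creep '[{"grip":0,"delta_pos":[0,0,0],"rotation":[0,0,-0.09]},{"grip":0,"delta_pos":[0,0,0],"rotation":[0,0,-0.1]},{"grip":0,"delta_pos":[0,0,0],"rotation":[0,0,-0.1]},{"grip":0,"delta_pos":[0,0,0],"rotation":[0,0,-0.1]}]'
python3 - <<'E'
from h import *
s=snap('wrist','w12.png');modat(s,.5389,-.07,.062);modat(s,.5238,.0608,.062)
E
python3 go.py .5389 -.0705 .16 6.5
```

```text
clock: 53.1
tool_pos: [0.5459, -0.0052, 0.3147]
orientation: [-180.0, -0.0, 6.3]
force: [-0.2, -0.1, 0.8]
opening: 0.0879
gripper_force: 0.0
(np.int64(370), np.int64(185)) [np.int32(40), np.int32(36), np.int32(37), np.int32(34), np.int32(32), np.int32(28)] mean [ 0.5386 -0.0686]
  yaw 6.42 len 0.0412
(np.int64(268), np.int64(186)) [np.int32(40), np.int32(43), np.int32(38), np.int32(37), np.int32(37), np.int32(36)] mean [0.5228 0.0603]
  yaw 6.51 len 0.0408
delta [-0.142  0.641  1.546] rot [-0.    -0.    -0.001] now [ 0.5459 -0.0052  0.3146] [-1.80e+02 -1.00e-02  6.37e+00] t 53.15
```

View pics/w12.png

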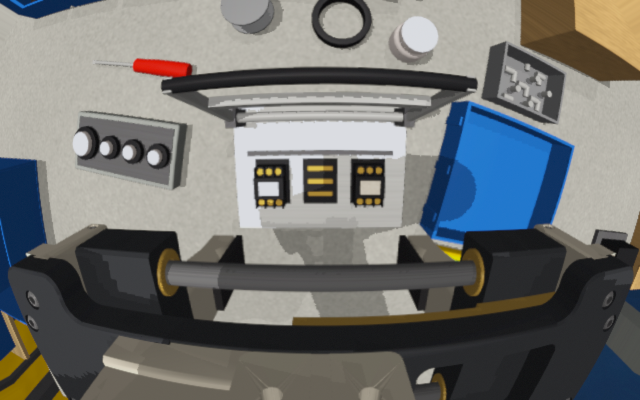

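```bash
python3 - <<'E'
from h import *
s=np.load('pics/w12.npz')
print('tote corners',[fe2w(s,*p,.06).round(4) for p in((467,101),(573,149))],'front wall left',fe2w(s,421,231,.06))
E
python3 -m creep '[{"grip":0,"delta_pos":[-0.1,0.4,0],"rotation":[0,0,0]},{"grip":0,"delta_pos":[-0.14,0.64,0.2],"rotation":[0,0,0]},{"grip":0,"delta_pos":[-0.14,0.64,0.6],"rotation":[0,0,0]},{"grip":0,"delta_pos":[-0.14,0.64,1],"rotation":[0,0,0]},{"grip":0,"delta_pos":[-0.14,0.64,1],"rotation":[0,0,0]}]' >/dev/null
python3 -m creep '[{"grip":0,"delta_pos":[0,0,0.4],"rotation":[0,0,0]},{"grip":0,"delta_pos":[0,0,0.8],"rotation":[0,0,0]},{"grip":0,"delta_pos":[0,0,1],"rotation":[0,0,0]},{"grip":0,"delta_pos":[0,0,1],"rotation":[0,0,0]},{"grip":0,"delta_pos":[0,0,1],"rotation":[0,0,0]}]' 
python3 go.py .5389 -.0698 .0615 6.5
```

```text
tote corners [array([ 0.6707, -0.1885,  0.06  ]), array([ 0.6438, -0.4083,  0.06  ])] front wall left [ 0.48265189 -0.15346427  0.06      ]
clock: 54.15
tool_pos: [0.5408, -0.0702, 0.1164]
orientation: [180.0, -0.1, 6.5]
force: [0.2, 1.2, -0.0]
opening: 0.0876
gripper_force: 0.0
delta [-0.019 -0.006  0.549] rot [ 0.    -0.001  0.   ] now [ 0.5408 -0.0702  0.1164] [ 1.7997e+02 -9.0000e-02  6.5300e+00] t 54.15
```

```bash
python3 -m creep '[{"grip":0,"delta_pos":[-0.02,0,0.25],"rotation":[0,0,0]},{"grip":0,"delta_pos":[-0.02,0,0.5],"rotation":[0,0,0]},{"grip":0,"delta_pos":[-0.02,0,0.55],"rotation":[0,0,0]},{"grip":0,"delta_pos":[-0.02,0,0.55],"rotation":[0,0,0]},{"grip":1,"delta_pos":[-0.02,0,0.55],"rotation":[0,0,0]}]' >/dev/null
python3 -m creep '[{"grip":1,"delta_pos":[0,0,0],"rotation":[0,0,0]},{"grip":1,"delta_pos":[0,0,0],"rotation":[0,0,0]},{"grip":1,"delta_pos":[0,0,0],"rotation":[0,0,0]},{"grip":1,"delta_pos":[0,0,0],"rotation":[0,0,0]},{"grip":1,"delta_pos":[0,0,0],"rotation":[0,0,0]}]' >/dev/null
python3 -m creep '[{"grip":1,"delta_pos":[0,0,0],"rotation":[0,0,0]},{"grip":1,"delta_pos":[0,0,0],"rotation":[0,0,0]},{"grip":1,"delta_pos":[0,0,0],"rotation":[0,0,0]}]'
python3 -m creep '[{"grip":1,"delta_pos":[0,0,-0.2],"rotation":[0,0,0]},{"grip":1,"delta_pos":[0,0,-0.6],"rotation":[0,0,0]},{"grip":1,"delta_pos":[0,0,-1],"rotation":[0,0,0]},{"grip":1,"delta_pos":[0,0,-1],"rotation":[0,0,0.07]},{"grip":1,"delta_pos":[0,0,-1],"rotation":[0,0,0.131]}]' >/dev/null
python3 -m creep '[{"grip":1,"delta_pos":[0,0.4,0],"rotation":[0,0,0]},{"grip":1,"delta_pos":[0,0.8,0],"rotation":[0,0,0]},{"grip":1,"delta_pos":[0,1,0],"rotation":[0,0,0]}]' >/dev/null
python3 -m creep '[{"grip":1,"delta_pos":[0.1,0.4,0],"rotation":[0,0,0]},{"grip":1,"delta_pos":[0.2,0.8,0],"rotation":[0,0,0]},{"grip":1,"delta_pos":[0.2,1,0],"rotation":[0,0,0]},{"grip":1,"delta_pos":[0.2,1,0],"rotation":[0,0,0]}]' 
python3 go.py .557 -.335 .12 -5.5
```

```text
clock: 55.45
tool_pos: [0.5374, -0.0706, 0.0596]
orientation: [180.0, 0.0, 6.5]
force: [-0.6, -1.3, 0.9]
opening: 0.0397
gripper_force: 30.0
clock: 56.65
tool_pos: [0.5381, -0.2739, 0.1585]
orientation: [-180.0, 0.1, -5.5]
force: [0.1, 0.0, -2.4]
opening: 0.04
gripper_force: 30.0
delta [0.247 0.59  0.385] rot [-0.     0.001  0.   ] now [ 0.5381 -0.2739  0.1585] [-1.7999e+02  1.0000e-01 -5.4600e+00] t 56.65
```

```bash
python3 -m creep '[{"grip":1,"delta_pos":[0.1,0.3,0],"rotation":[0,0,0]},{"grip":1,"delta_pos":[0.25,0.59,0.1],"rotation":[0,0,0]},{"grip":1,"delta_pos":[0.25,0.59,0.4],"rotation":[0,0,0]},{"grip":1,"delta_pos":[0.25,0.59,0.7],"rotation":[0,0,0]},{"grip":1,"delta_pos":[0.25,0.59,0.8],"rotation":[0,0,0]}]' >/dev/null
python3 -m creep '[{"grip":1,"delta_pos":[0,0,0],"rotation":[0,0,0]},{"grip":1,"delta_pos":[0,0,0],"rotation":[0,0,0]}]' 
python3 go.py .557 -.335 .0355 -5.5
```

```text
clock: 57.35
tool_pos: [0.5592, -0.3325, 0.0807]
orientation: [180.0, -0.1, -5.2]
force: [-0.2, -0.2, -1.1]
opening: 0.04
gripper_force: 30.0
delta [-0.02   0.027  0.452] rot [ 0.    -0.001  0.003] now [ 0.5592 -0.3325  0.0807] [ 1.7996e+02 -5.0000e-02 -5.2200e+00] t 57.35
```

```bash
python3 -m creep '[{"grip":1,"delta_pos":[0,0.02,0.2],"rotation":[0,0,0]},{"grip":1,"delta_pos":[0,0.02,0.35],"rotation":[0,0,0]},{"grip":1,"delta_pos":[0,0.02,0.45],"rotation":[0,0,0]},{"grip":1,"delta_pos":[0,0.02,0.45],"rotation":[0,0,0]},{"grip":1,"delta_pos":[0,0.02,0.45],"rotation":[0,0,0]}]'
python3 -m creep '[{"grip":0.35,"delta_pos":[0,0,0],"rotation":[0,0,0]},{"grip":0.35,"delta_pos":[0,0,0],"rotation":[0,0,0]},{"grip":0.35,"delta_pos":[0,0,0],"rotation":[0,0,0]},{"grip":0.35,"delta_pos":[0,0,0],"rotation":[0,0,0]},{"grip":0.35,"delta_pos":[0,0,0],"rotation":[0,0,0]}]'
python3 -m creep '[{"grip":0.35,"delta_pos":[0,0,-0.3],"rotation":[0,0,0]},{"grip":0.35,"delta_pos":[0,0,-0.6],"rotation":[0,0,0]},{"grip":0.35,"delta_pos":[0,0,-1],"rotation":[0,0,0]}]' >/dev/null
python3 -m creep '[{"grip":0,"delta_pos":[0,-0.4,-0.4],"rotation":[0,0,0]},{"grip":0,"delta_pos":[0,-0.8,-0.8],"rotation":[0,0,0]},{"grip":0,"delta_pos":[0,-1,-0.8],"rotation":[0,0,0]}]' >/dev/null
python3 -m creep '[{"grip":0,"delta_pos":[0,-0.4,0],"rotation":[0,0,-0.06]},{"grip":0,"delta_pos":[0,-0.8,0],"rotation":[0,0,-0.131]},{"grip":0,"delta_pos":[0,-1,0],"rotation":[0,0,-0.131]}]' >/dev/null
python3 -m creep '[{"grip":0,"delta_pos":[0,-0.4,0],"rotation":[0,0,0]},{"grip":0,"delta_pos":[0,-0.8,0],"rotation":[0,0,0]},{"grip":0,"delta_pos":[0,-0.8,0],"rotation":[0,0,0]},{"grip":0,"delta_pos":[0,-0.8,0],"rotation":[0,0,0]}]'
python3 - <<'E'
from h import *
s=snap('wrist','w13.png');modat(s,.5238,.0608,.062);modat(s,.557,-.334,.037)
E
python3 go.py .5238 .0608 .16 6.5
```

```text
clock: 57.85
tool_pos: [0.5584, -0.3346, 0.0348]
orientation: [180.0, -0.0, -5.3]
force: [-0.0, -0.5, -1.2]
opening: 0.0399
gripper_force: 30.0
clock: 58.35
tool_pos: [0.5582, -0.3347, 0.0347]
orientation: [180.0, -0.0, -5.3]
force: [0.6, -0.6, -0.2]
opening: 0.0565
gripper_force: 0.0
clock: 59.65
tool_pos: [0.5675, -0.0551, 0.2148]
orientation: [180.0, -0.0, 6.6]
force: [0.4, -0.5, 0.1]
opening: 0.0875
gripper_force: 0.0
(np.int64(205), np.int64(222)) [np.int32(46), np.int32(48), np.int32(49), np.int32(31)] mean [0.5339 0.0631]
(np.int64(534), np.int64(222)) [np.int32(13), np.int32(11), np.int32(10)] mean [ 0.5801 -0.3309]
delta [-0.301 -1.21   0.547] rot [ 0.    -0.     0.001] now [ 0.5675 -0.0559  0.2147] [ 1.7999e+02 -1.0000e-02  6.5700e+00] t 59.7
```

```bash
python3 -m creep '[{"grip":0,"delta_pos":[-0.15,-0.4,0],"rotation":[0,0,0]},{"grip":0,"delta_pos":[-0.3,-0.8,0],"rotation":[0,0,0]},{"grip":0,"delta_pos":[-0.3,-1,0],"rotation":[0,0,0]}]' >/dev/null
python3 -m creep '[{"grip":0,"delta_pos":[0,-0.21,0],"rotation":[0,0,0]},{"grip":0,"delta_pos":[0,-0.21,0.3],"rotation":[0,0,0]},{"grip":0,"delta_pos":[0,-0.21,0.6],"rotation":[0,0,0]},{"grip":0,"delta_pos":[0,-0.21,0.6],"rotation":[0,0,0]},{"grip":0,"delta_pos":[0,-0.21,0.6],"rotation":[0,0,0]}]' 
python3 - <<'E'
from h import *
s=snap('wrist','w14.png');modat(s,.5235,.0605,.062)
E
python3 go.py .5235 .0607 .0605 6.5
```

```text
clock: 60.5
tool_pos: [0.5243, 0.0598, 0.1549]
orientation: [179.9, 0.1, 6.5]
force: [-0.1, 0.1, 0.3]
opening: 0.0875
gripper_force: 0.0
(np.int64(320), np.int64(213)) [np.int32(94), np.int32(98), np.int32(98), np.int32(72), np.int32(73), np.int32(72)] mean [0.5234 0.0618]
  yaw 6.41 len 0.0407
delta [-0.014 -0.007  0.952] rot [ 0.    -0.001 -0.   ] now [0.5249 0.0602 0.1557] [ 1.7998e+02 -6.0000e-02  6.4700e+00] t 60.55
```

```bash
python3 -m creep '[{"grip":0,"delta_pos":[-0.01,-0.01,0.3],"rotation":[0,0,0]},{"grip":0,"delta_pos":[-0.01,-0.01,0.6],"rotation":[0,0,0]},{"grip":0,"delta_pos":[-0.01,-0.01,0.85],"rotation":[0,0,0]},{"grip":0,"delta_pos":[-0.01,-0.01,0.95],"rotation":[0,0,0]},{"grip":0,"delta_pos":[-0.01,-0.01,0.95],"rotation":[0,0,0]}]' >/dev/null
python3 -m creep '[{"grip":1,"delta_pos":[0,0,0],"rotation":[0,0,0]},{"grip":1,"delta_pos":[0,0,0],"rotation":[0,0,0]},{"grip":1,"delta_pos":[0,0,0],"rotation":[0,0,0]},{"grip":1,"delta_pos":[0,0,0],"rotation":[0,0,0]},{"grip":1,"delta_pos":[0,0,0],"rotation":[0,0,0]}]' >/dev/null
python3 -m creep '[{"grip":1,"delta_pos":[0,0,0],"rotation":[0,0,0]},{"grip":1,"delta_pos":[0,0,0],"rotation":[0,0,0]},{"grip":1,"delta_pos":[0,0,0],"rotation":[0,0,0]},{"grip":1,"delta_pos":[0,0,0],"rotation":[0,0,0]}]'
python3 -m creep '[{"grip":1,"delta_pos":[0,0,-0.2],"rotation":[0,0,0]},{"grip":1,"delta_pos":[0,0,-0.6],"rotation":[0,0,0]},{"grip":1,"delta_pos":[0,0,-1],"rotation":[0,0,0]},{"grip":1,"delta_pos":[0,0,-1],"rotation":[0,0,0.07]},{"grip":1,"delta_pos":[0,0,-1],"rotation":[0,0,0.131]}]' >/dev/null
python3 -m creep '[{"grip":1,"delta_pos":[0,0.4,0],"rotation":[0,0,0]},{"grip":1,"delta_pos":[0,0.8,0],"rotation":[0,0,0]},{"grip":1,"delta_pos":[0.1,1,0],"rotation":[0,0,0]}]' >/dev/null
python3 -m creep '[{"grip":1,"delta_pos":[0.1,0.4,0],"rotation":[0,0,0]},{"grip":1,"delta_pos":[0.2,0.8,0],"rotation":[0,0,0]},{"grip":1,"delta_pos":[0.2,1,0],"rotation":[0,0,0]}]' >/dev/null
python3 -m creep '[{"grip":1,"delta_pos":[0.1,0.4,0],"rotation":[0,0,0]},{"grip":1,"delta_pos":[0.2,0.8,0],"rotation":[0,0,0]},{"grip":1,"delta_pos":[0.2,0.8,0],"rotation":[0,0,0]},{"grip":1,"delta_pos":[0.2,0.8,0],"rotation":[0,0,0]}]' 
python3 - <<'E'
from h import *
s=snap('wrist','w15.png');modat(s,.558,-.3345,.037)
E
python3 go.py .566 -.245 .1 -5.5
```

```text
clock: 61.95
tool_pos: [0.5229, 0.0617, 0.0597]
orientation: [180.0, -0.0, 6.5]
force: [-1.6, 0.0, 2.2]
opening: 0.0397
gripper_force: 30.0
clock: 63.45
tool_pos: [0.5463, -0.2226, 0.1587]
orientation: [-180.0, 0.1, -5.4]
force: [-0.5, 0.7, -1.7]
opening: 0.0397
gripper_force: 30.0
(np.int64(444), np.int64(178)) [np.int32(64), np.int32(56), np.int32(54), np.int32(57), np.int32(55), np.int32(47)] mean [ 0.5599 -0.331 ]
  yaw -5.25 len 0.0405
delta [0.218 0.213 0.588] rot [-0.     0.001  0.002] now [ 0.5464 -0.2218  0.1589] [-1.7998e+02  7.0000e-02 -5.3400e+00] t 63.5
```

View pics/w15.png

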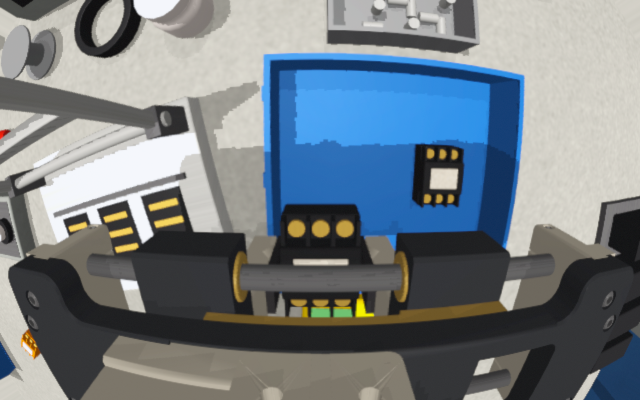

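```bash
python3 -m creep '[{"grip":1,"delta_pos":[0.1,0.1,0],"rotation":[0,0,0]},{"grip":1,"delta_pos":[0.22,0.21,0],"rotation":[0,0,0]},{"grip":1,"delta_pos":[0.22,0.21,0.3],"rotation":[0,0,0]},{"grip":1,"delta_pos":[0.22,0.21,0.6],"rotation":[0,0,0]},{"grip":1,"delta_pos":[0.22,0.21,0.8],"rotation":[0,0,0]}]' >/dev/null
python3 -m creep '[{"grip":1,"delta_pos":[0,0,0],"rotation":[0,0,0]},{"grip":1,"delta_pos":[0,0,0],"rotation":[0,0,0]}]' 
python3 go.py .566 -.245 .0355 -5.5
```

```text
clock: 64.2
tool_pos: [0.5675, -0.2443, 0.08]
orientation: [180.0, 0.0, -5.2]
force: [-0.0, 0.2, -0.7]
opening: 0.0397
gripper_force: 30.0
delta [-0.014  0.009  0.445] rot [0.    0.    0.003] now [ 0.5675 -0.2443  0.08  ] [ 1.7998e+02  1.0000e-02 -5.1900e+00] t 64.2
```

```bash
python3 -m creep '[{"grip":1,"delta_pos":[0,0,0.2],"rotation":[0,0,0]},{"grip":1,"delta_pos":[0,0,0.35],"rotation":[0,0,0]},{"grip":1,"delta_pos":[0,0,0.447],"rotation":[0,0,0]},{"grip":1,"delta_pos":[0,0,0.447],"rotation":[0,0,0]},{"grip":1,"delta_pos":[0,0,0.447],"rotation":[0,0,0]}]'
python3 -m creep '[{"grip":0.35,"delta_pos":[0,0,0],"rotation":[0,0,0]},{"grip":0.35,"delta_pos":[0,0,0],"rotation":[0,0,0]},{"grip":0.35,"delta_pos":[0,0,0],"rotation":[0,0,0]},{"grip":0.35,"delta_pos":[0,0,0],"rotation":[0,0,0]},{"grip":0.35,"delta_pos":[0,0,0],"rotation":[0,0,0]}]'
python3 -m creep '[{"grip":0.35,"delta_pos":[0,0,-0.3],"rotation":[0,0,0]},{"grip":0.35,"delta_pos":[0,0,-0.6],"rotation":[0,0,0]},{"grip":0.35,"delta_pos":[0,0,-1],"rotation":[0,0,0]}]' >/dev/null
python3 -m creep '[{"grip":0.35,"delta_pos":[-0.3,0,-0.4],"rotation":[0,0,0]},{"grip":0.35,"delta_pos":[-0.6,0,-0.8],"rotation":[0,0,0]},{"grip":0.35,"delta_pos":[-0.6,0,-1],"rotation":[0,0,0]},{"grip":0.35,"delta_pos":[-0.6,0,-1],"rotation":[0,0,0]}]'
python3 - <<'E'
from h import *
s=snap('wrist','w16.png');modat(s,.558,-.3345,.037);modat(s,.567,-.245,.037)
a=cv2.imread('pics/w16.png');snap('scene','s3.png');b=cv2.imread('pics/s3.png')
cv2.imwrite('pics/c9.png',np.vstack([cv2.resize(a,(450,281)),cv2.resize(b,(450,281))]))
E
```

```text
clock: 64.7
tool_pos: [0.5676, -0.2447, 0.0359]
orientation: [180.0, -0.1, -5.2]
force: [0.2, -0.3, -1.0]
opening: 0.04
gripper_force: 30.0
clock: 65.2
tool_pos: [0.567, -0.2447, 0.035]
orientation: [180.0, -0.0, -5.3]
force: [-0.5, -0.1, -0.6]
opening: 0.0569
gripper_force: 0.0
clock: 65.9
tool_pos: [0.5082, -0.2396, 0.2393]
orientation: [179.9, -0.4, -5.3]
force: [0.9, 0.6, -0.1]
opening: 0.0568
gripper_force: 0.0
(np.int64(401), np.int64(133)) [np.int32(53), np.int32(51), np.int32(48), np.int32(40), np.int32(45), np.int32(42)] mean [ 0.5584 -0.3318]
  yaw -5.31 len 0.0409
(np.int64(320), np.int64(131)) [np.int32(58), np.int32(55), np.int32(56), np.int32(48), np.int32(50), np.int32(48)] mean [ 0.5658 -0.2436]
  yaw -5.22 len 0.0409
```

View pics/c9.png

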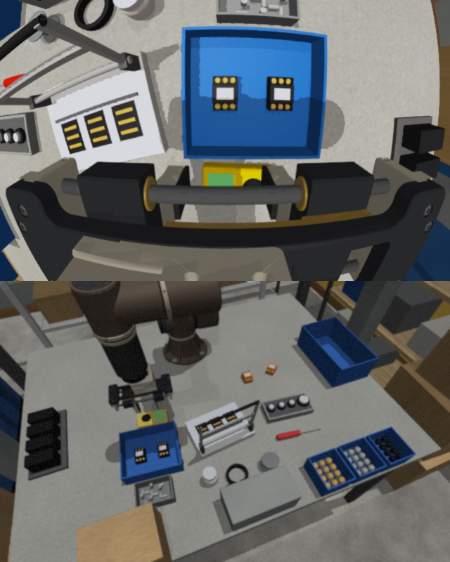

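Both modules stand side by side in the tote, the clamp leans back open and the bystanders are in place.

```bash
python3 -c "
from plant import ctrl
print(ctrl.close_job())"
```

```text
the job is handed in; nothing more can be done
None
```

The job is handed in, with no verdict returned: both modules (only two were present) were centred on pads 0 and 2 under the shut clamp, all five presses bottomed in order, and the last pictures show both modules upright side by side in the tote, the clamp open at about 1.7 rad and the other things in place.

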